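# Setting out nested rivet cups on the turntable

## Task

The four empty tin cups have been put away as two nested pairs on the bench, one on each side of the turntable. Take them apart and stand each one, open end up, on the bare green rubber pad cut to its size on the turntable, the narrowest cup on the smallest pad and so on up to the widest on the largest, well centred on the pads. Never let a cup tip over, and do not disturb the two cups of rivets already on the turntable.

Things in the scene. Friction and masses are not known exactly. Their poses are not given: they have to be found in the camera images.
- cup_a: Empty round straight-sided tin cup, the narrowest and tallest of the four: 40 mm across outside, 72 mm high, wall 1.5 mm, floor 2.5 mm thick, about 50 g. At the start it stands inside cup_b, on its floor, rim 20.5 mm above cup_b's rim (about 3 mm of play all round). Origin at the centre of its underside, z up along the axis to the open mouth.
- cup_b: Empty round straight-sided tin cup, the second narrowest of the four: 49 mm across outside, 54 mm high, wall 1.5 mm, floor 2.5 mm thick, about 50 g. At the start it stands on the bench mat with cup_a inside it. Tools lying about are at least 60 mm from the centre of either nest and under 50 mm high. Origin at the centre of its underside, z up along the axis to the open mouth.
- cup_c: Empty round straight-sided tin cup, the second widest of the four: 58 mm across outside, 46 mm high, wall 1.5 mm, floor 2.5 mm thick, about 50 g. At the start it stands inside cup_d, on its floor, rim 18.5 mm above cup_d's rim (about 3 mm of play all round). Origin at the centre of its underside, z up along the axis to the open mouth.
- cup_d: Empty round straight-sided tin cup, the widest and lowest of the four: 67 mm across outside, 30 mm high, wall 1.5 mm, floor 2.5 mm thick, about 50 g. At the start it stands on the bench mat with cup_c inside it. Origin at the centre of its underside, z up along the axis to the open mouth.
- pad_a: Round flat dark green rubber pad 48 mm across and 3 mm thick, cut 8 mm wider than cup_a, fixed on top of the light plywood turntable. Origin at the centre of its underside, which lies on the turntable's top; the pad's top is 3 mm above the origin, 33 mm above the bench.
- pad_b: Round flat dark green rubber pad 57 mm across and 3 mm thick, cut 8 mm wider than cup_b, fixed on top of the light plywood turntable. Origin at the centre of its underside, which lies on the turntable's top; the pad's top is 3 mm above the origin, 33 mm above the bench.
- pad_c: Round flat dark green rubber pad 66 mm across and 3 mm thick, cut 8 mm wider than cup_c, fixed on top of the light plywood turntable. Origin at the centre of its underside, which lies on the turntable's top; the pad's top is 3 mm above the origin, 33 mm above the bench.
- pad_d: Round flat dark green rubber pad 75 mm across and 3 mm thick, cut 8 mm wider than cup_d, fixed on top of the light plywood turntable. Origin at the centre of its underside, which lies on the turntable's top; the pad's top is 3 mm above the origin, 33 mm above the bench.
- rivets_gold: Tin cup part full of gold-coloured rivets, 58 mm across, 46 mm high, about 0.2 kg, loose on the turntable; to be left alone. Origin at the centre of its underside. The turntable is a plywood disc 310 mm across, top 30 mm above the bench; it does not turn.
- rivets_silver: Tin cup part full of silver rivets, 58 mm across, 46 mm high, about 0.2 kg, loose on the turntable; to be left alone. Origin at the centre of its underside. The turntable's six stations lie evenly spaced on a circle of 105 mm radius about its centre: the four bare pads and the two rivet cups, in any order.
There are look-alikes about, which are no part of the job. Leave any pink or red look-alike of the cup_d alone.

How it is judged:
By the outcome, as a careful person would: the job done as asked, in the order asked, and still so for the second after the job is handed in, with the robot touching nothing.
It also fails if it takes over 98 s, if anything falls off the work surface, if the arm or the gripper's body presses on something with over 40 N, if the wrist force passes 120 N, or if a joint passes its speed limit or range.

## Robot

A 6-joint arm with a two-finger parallel gripper is mounted at the origin on the work surface. World frame = base frame: x ahead of the robot, y to its left, z up, the work surface at z = 0. Lengths are in m, angles in rad, forces in N, time in s.
With the tool pointing down it reaches from about 0.35 to 0.975 m from the base axis. Payload 4.9 kg.
Tool frame: the origin (TCP) lies at the very end of the fingers, on their centre line; the grasp point (between the pads) lies 19 mm behind it (manip.grip_depth is the distance from the TCP to the grasp point, in m); z points along the fingers, x is the direction in which the jaws open and shut, and the axes are right-handed (so a half turn about z gives the same grasp; the last joint's range is limited). The gripper opens to 85 mm and grips with 20 to 120 N. Pads are 22 mm wide; open, the fingers measure 114 mm over their backs; the gripper's body (76 mm by 85 mm) begins 54 mm behind the grasp point. The pads swing forward as they close: fully open they stand 13 mm farther back than shut.
Start: joints at [1.084, 0.053, 1.613, -0, 1.476, -0.119], TCP at [0.225, 0.583, 0.231] pointing down, gripper open.
Joint ranges: [-3.01, 3.01], [-1.01, 2.22], [0.06, 2.58], [-1.02, 4.17], [0.09, 2.62], [-3.14, 3.14]. Speed limits (rad/s): [2.57, 2.57, 3.14, 3.14, 3.14, 3.14].

## Interface

Orientations are given as a unit quaternion [w, x, y, z].
In Python, from plant import manip gives the robot as it stands. The module is installed in compiled form; this text tells all that it offers.
- The arm moves only by the shell command python3 -m crank 'ROWS' [OPENING]. ROWS is JSON, a list of rows, each a list of 4 numbers: the shift along the tool's x, y, z in cm, then the turn about the tool's z in units of 6 degrees (1.0 is 6 degrees). A call has 1 to 10 rows; each row shifts and turns the commanded pose from where the row before left it, along the tool's axes as they then stand; what a row does not reach is not made up. A row lasts 1/12 s, in which the tool goes at most 41.7 mm and 7.16 degrees, less where a joint would pass 70% of its speed; a pose out of reach is approached as far as the arm can. A call with a gripper value outside its range is refused whole. OPENING is the opening, from 0 (shut) to 1 (fully open), set as the call begins (- or left out, the last holds). The fingers move at their own pace and stop on an object; the grip force is fixed at half the most. Time passes only in rows, so rows that do not move let the fingers close. It gives the time, the measured TCP pose, the force and the opening at its end, in the units of the state.
- manip.state(): the state, without advancing time (a new reading comes with each control period).
- manip.grab_frame(name): name is "scene" or "top"; returns a dict with "img" (480x640x3 uint8, red, green, blue), "intrinsics" (3x3 intrinsics, pixels), "position" and "orientation" of the camera in the world. Camera axes: x right, y up, looking along -z (the intrinsics and any distortion apply to the point x, -y, -z); pixel columns grow to the right and rows downward; lengths in m; the calibration is good to about 2 mm. A picture is of the moment at which its call begins. There is no depth.
- manip.job_done(): hands the job in, once; it reports no verdict.
The state is a dict: "time": time; "joint_pos": joint angles; "joint_vel": joint speeds; "joint_efforts": joint torques, N m; "tool_pos": TCP position; "tool_rot": TCP orientation; "contact_force": force on the tool from outside, world axes, zero at the start; "ft_torque": the same for the moment, N m; "gripper_width": opening from 0.0 (shut) to 1.0 (fully open).
Only numpy, scipy, OpenCV 4.12 (cv2) and the standard library are available. Lean on these libraries where they do the work, as an engineer would, in place of code of your own. Each camera call takes 0.05 s, during which the arm holds its last target.

## Working session

There is one attempt and no reset: what is moved stays moved. The work goes in short steps, Python scripts to look and compute and a shell command to move; the robot and the scene stay as the last step left them, time stands still between calls to the robot, and variables do not carry over. Pictures are saved under pics/ and viewed, and the job is handed in when it is done.

```bash
mkdir -p pics; python3 - <<'E'
from plant import manip
import cv2
print(manip.state(), manip.grip_depth)
for n in ("scene","top"):
    f=manip.grab_frame(n)
    cv2.imwrite(f"pics/{n}0.png",f["img"][:,:,::-1])
    print(n,f["intrinsics"],f["position"],f["orientation"],[k for k in f])
E
```

```text
{'time': 0.0, 'joint_pos': array([ 1.08400456e+00,  5.33620432e-02,  1.61432887e+00, -1.57823022e-06,
        1.47601626e+00, -1.18990015e-01]), 'joint_vel': array([-1.00291657e-03,  3.20836698e-04,  1.11137018e-03,  7.16651060e-05,
        3.00232842e-04, -7.81862414e-04]), 'joint_efforts': array([ 2.38701623e-04, -3.93666637e+01, -3.70184469e+01,  5.51233597e-05,
        6.80884783e-03, -2.90797334e-05]), 'tool_pos': array([0.22441959, 0.58263018, 0.23003899]), 'tool_rot': array([ 4.91267224e-04,  8.24488755e-01,  5.65877350e-01, -9.36194666e-04]), 'contact_force': array([0.46063742, 0.20235271, 0.1721466 ]), 'ft_torque': array([-0.03105811, -0.04525402, -0.00592358]), 'gripper_width': 1.003300553700239} 0.0187
scene [[501.84269736   0.         314.41122084]
 [  0.         501.84269736 241.39810638]
 [  0.           0.           1.        ]] [1.27722456 0.13720477 0.67162313] [0.58024161 0.28795792 0.32899674 0.68713976] ['img', 'intrinsics', 'position', 'orientation']
top [[454.67778972   0.         322.62122362]
 [  0.         454.67778972 249.41108392]
 [  0.           0.           1.        ]] [0.35986251 0.0223057  0.9581488 ] [-0.69781375 -0.05033312  0.03615637  0.71359321] ['img', 'intrinsics', 'position', 'orientation']
```

View pics/scene0.png

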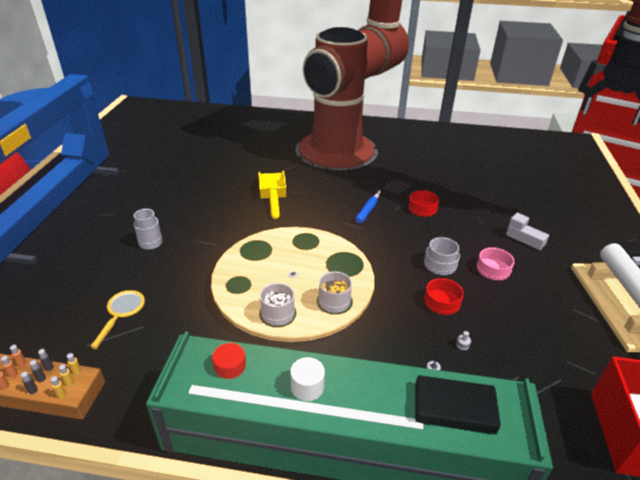

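View pics/top0.png

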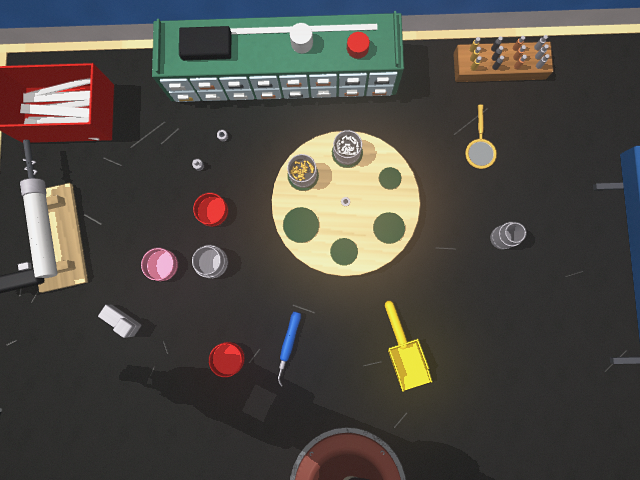

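```bash
cat > h.py <<'E'
from plant import manip
import numpy as np, cv2
from scipy.spatial.transform import Rotation as R
class Cam:
    def __init__(s,n):
        f=manip.grab_frame(n); s.img=f["img"]; s.K=f["intrinsics"]; s.p=np.array(f["position"]); q=f["orientation"]
        s.R=R.from_quat([q[1],q[2],q[3],q[0]]).as_matrix()
    def proj(s,P):
        c=(np.atleast_2d(P)-s.p)@s.R; d=np.c_[c[:,0],-c[:,1],-c[:,2]]@s.K.T
        return d[:,:2]/d[:,2:]
    def unproj(s,u,v,z):
        d=np.linalg.inv(s.K)@[u,v,1]; d=s.R@[d[0],-d[1],-d[2]]
        return s.p+d*(z-s.p[2])/d[2]
    def crop(s,u,v,w,h,k,name,circ=()):
        u,v=int(u),int(v); x0,y0=u-w//2,v-h//2
        im=cv2.resize(s.img[max(y0,0):y0+h,max(x0,0):x0+w,::-1],None,fx=k,fy=k,interpolation=cv2.INTER_CUBIC)
        for (c,r,col) in circ:
            t=np.linspace(0,2*np.pi,90); P=np.c_[c[0]+r*np.cos(t),c[1]+r*np.sin(t),0*t+c[2]]
            q=(s.proj(P)-[max(x0,0),max(y0,0)]+.5)*k
            cv2.polylines(im,[np.round(q).astype(int)],True,col,1)
        cv2.imwrite(f"pics/{name}.png",im)
def tool():
    s=manip.state(); q=s["tool_rot"]; M=R.from_quat([q[1],q[2],q[3],q[0]]).as_matrix()
    return np.array(s["tool_pos"]),M,s
def plan(target,jawdeg=None):
    """shift in tool axes cm to reach world target; turn units so jaw (tool x) has world azimuth jawdeg mod 180"""
    p,M,s=tool(); d=M.T@(np.array(target)-p)*100
    az=np.degrees(np.arctan2(M[1,0],M[0,0])); t=None
    if jawdeg is not None:
        t=((az-jawdeg+90)%180-90)/6   # tool z down: + turn lowers azimuth
    print("t",round(s["time"],2),"pos",np.round(p,4),"az",round(az,1),"tilt",np.round(M[:,2],3),"w",round(s["gripper_width"],3),"F",np.round(s["contact_force"],1),"j",np.round(s["joint_pos"],2))
    print(" shift cm",np.round(d,2),"turn",None if t is None else round(t,2))
E
python3 - <<'E'
from h import *
C={n:Cam(n) for n in("top","scene")}
hsv=lambda im:cv2.cvtColor(im,cv2.COLOR_RGB2HSV)
for n,roi in(("top",(130,270,270,420)),("scene",(225,340,205,380))):
    c=C[n];h=hsv(c.img);m=((h[...,0]>40)&(h[...,0]<85)&(h[...,1]>60)&(h[...,2]<110)).astype(np.uint8)
    k=np.zeros_like(m);a=roi;k[a[0]:a[1],a[2]:a[3]]=1;m*=k
    N,l,st,ce=cv2.connectedComponentsWithStats(m)
    for i in range(1,N):
        if st[i,4]>100:
            ys,xs=np.where(l==i); P=np.array([c.unproj(x,y,.033) for x,y in zip(xs,ys)])
            d=lambda j:np.ptp(P[:,j])
            print(n,ce[i].round(1),st[i,4],"c",P.mean(0).round(4)[:2],"ext mm",round(d(0)*1e3),round(d(1)*1e3))
t=C["top"]
t.crop(209,262,160,120,5,"cd");t.crop(508,235,120,90,6,"ab")
s=C["scene"]; s.crop(442,256,120,90,6,"cds"); s.crop(148,228,120,90,6,"abs")
E
```

```text
top [390.2 177.4] 331 c [ 0.6218 -0.1044] ext mm 43 42
top [295.6 223.8] 562 c [0.5286 0.0945] ext mm 70 69
top [396.1 229.6] 269 c [ 0.5114 -0.1121] ext mm 60 58
scene [307.8 238.6] 139 c [4.664e-01 3.000e-04] ext mm 39 47
scene [253.5 249. ] 323 c [ 0.5195 -0.1016] ext mm 57 58
scene [346.2 263. ] 538 c [0.5294 0.0873] ext mm 66 68
scene [236.4 284.3] 226 c [ 0.6261 -0.1062] ext mm 41 40
```

View pics/cd.png

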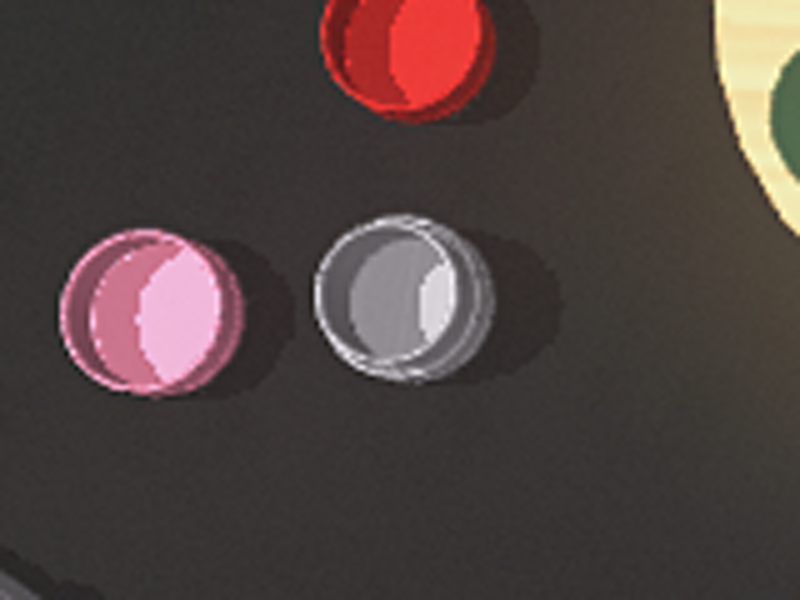

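View pics/ab.png

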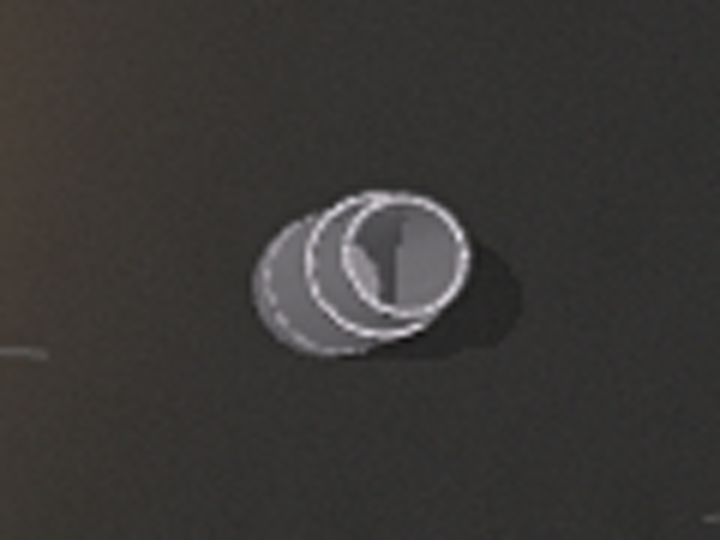

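View pics/cds.png

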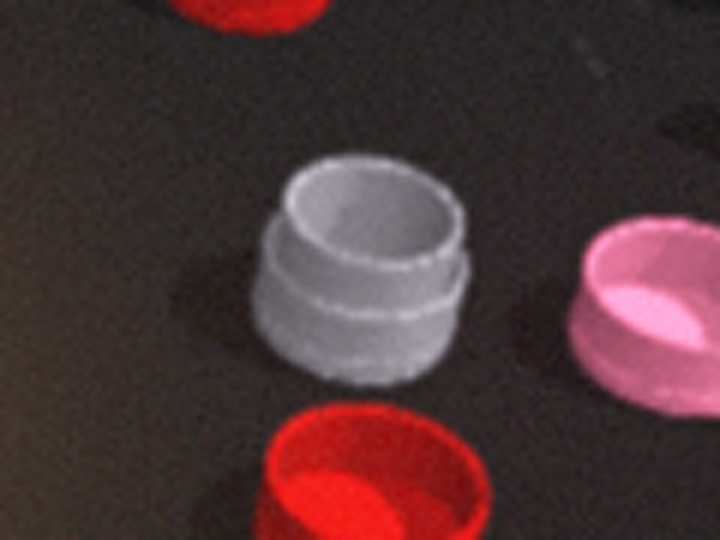

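View pics/abs.png

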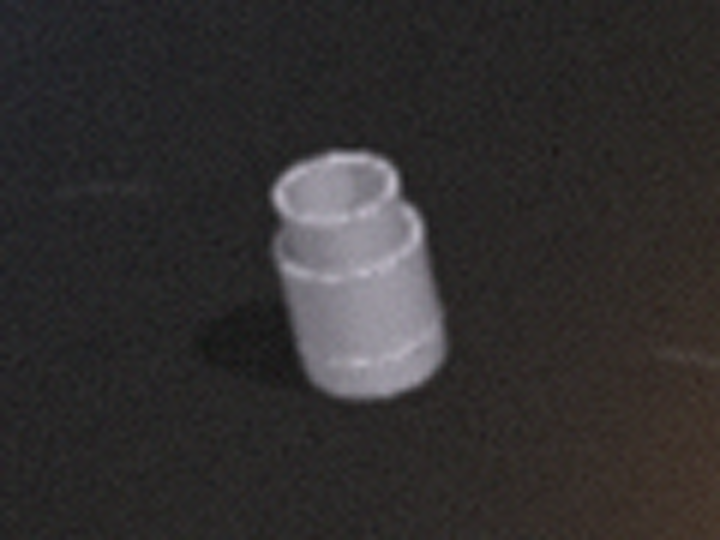

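```bash
python3 - <<'E'
from h import *
t=Cam("top");s=Cam("scene")
f=lambda c,x,y,k,ox,oy,z:c.unproj((x+.5)/k-.5+ox,(y+.5)/k-.5+oy,z).round(4)
print("C",f(t,386,290,5,129,202,.0485),f(s,375,212,6,382,211,.0485))
print("A",f(t,407,256,6,448,190,.0745),f(s,337,187,6,88,183,.0745))
print("B",f(t,375,265,6,448,190,.054),f(s,350,239,6,88,183,.054))
print("D",f(t,401,299,5,129,202,.03),f(s,367,265,6,382,211,.03))
# pads: threshold darker than wood, fill
for c,n,roi in((t,"top",(130,275,270,420)),(s,"scene",(225,335,205,380))):
    g=cv2.cvtColor(c.img,cv2.COLOR_RGB2HSV); im=c.img.astype(int)
    m=((im[...,1]>im[...,0]+8)).astype(np.uint8); k=np.zeros_like(m);k[roi[0]:roi[1],roi[2]:roi[3]]=1;m*=k
    m=cv2.morphologyEx(m,cv2.MORPH_OPEN,np.ones((3,3)))
    cs,_=cv2.findContours(m,cv2.RETR_EXTERNAL,cv2.CHAIN_APPROX_NONE)
    for q in cs:
        if cv2.contourArea(q)<120: continue
        P=np.array([c.unproj(a,b,.033)[:2] for a,b in q[:,0]]).astype(np.float32)*1000
        print(n,q[:,0].mean(0).round(), cv2.minEnclosingCircle(P), cv2.fitEllipse(P)[:2])
t.crop(345,203,160,150,4,"padt");s.crop(293,280,180,130,4,"pads")
E
```

```text
C [0.4568 0.276  0.0485] [0.461  0.2757 0.0485]
A [ 0.4936 -0.3377  0.0745] [ 0.4973 -0.3367  0.0745]
B [ 0.4939 -0.3353  0.054 ] [ 0.4992 -0.3354  0.054 ]
D [0.4549 0.2749 0.03  ] [0.4664 0.276  0.03  ]
top [344. 251.] ((469.1257629394531, -3.0102195739746094), 27.84918975830078) ((469.28497314453125, -3.121427536010742), (52.09446334838867, 54.07290267944336))
top [389. 227.] ((516.5778198242188, -97.40223693847656), 31.85249900817871) ((516.2445678710938, -97.62934112548828), (60.75950622558594, 61.74178695678711))
top [300. 225.] ((527.3259887695312, 84.79962921142578), 36.748291015625) ((527.232421875, 84.5765151977539), (70.5780029296875, 71.31405639648438))
top [390. 178.] ((621.4895629882812, -103.64271545410156), 22.75222396850586) ((621.3603515625, -103.7612533569336), (42.305564880371094, 44.292816162109375))
scene [238. 284.] ((625.3786010742188, -103.62640380859375), 21.23615837097168) ((625.7217407226562, -103.6598892211914), (40.08406448364258, 40.86272430419922))
scene [344. 263.] ((531.9072265625, 84.38069152832031), 34.9361686706543) ((530.001953125, 85.22731018066406), (61.4621696472168, 70.35248565673828))
scene [256. 250.] ((520.6422729492188, -97.21906280517578), 30.122989654541016) ((520.4828491210938, -97.42292785644531), (55.38759994506836, 58.877723693847656))
scene [306. 241.] ((473.71490478515625, -2.7122600078582764), 25.545883178710938) ((472.5064697265625, -3.17057204246521), (43.79372787475586, 50.467342376708984))
```

View pics/padt.png

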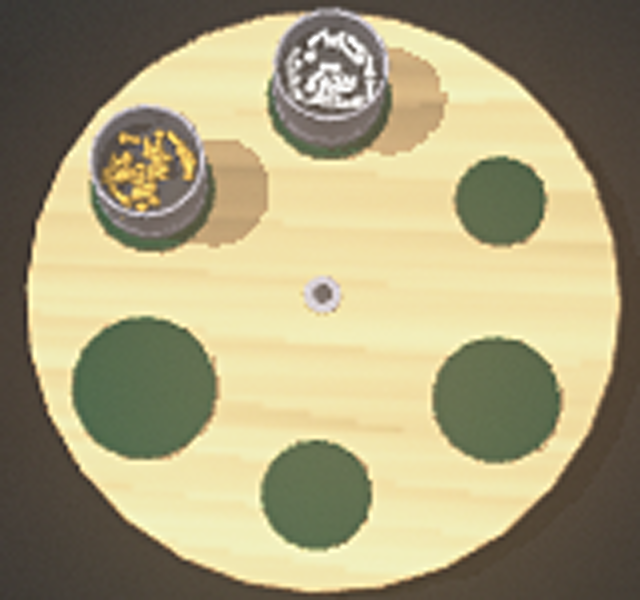

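View pics/pads.png

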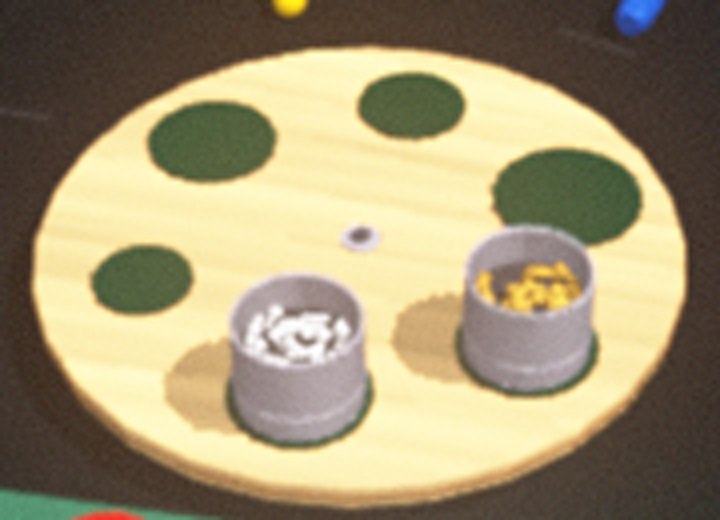

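```bash
python3 - <<'E'
from h import *
plan([.4955,-.337,.16],90)
p,M,s=tool();print(M.round(2))
P=np.array([[621.4,-103.7],[516.3,-97.6],[469.2,-3.1],[527.3,84.7]]);Q=np.array([[625.6,-103.6],[520.5,-97.3],[473,-3],[531,84.8]])
from scipy.optimize import least_squares
for X in(P,Q):
    g=lambda v:np.c_[v[0]+105*np.cos(v[2]-np.pi/3*np.arange(4)),v[1]+105*np.sin(v[2]-np.pi/3*np.arange(4))]
    r=least_squares(lambda v:(g(v)-X).ravel(),[574,-9.5,-1.1]);print(r.x.round(2),g(r.x).round(1).tolist(),r.cost)
E
```

```text
t 0.3 pos [0.2246 0.583  0.2308] az 68.9 tilt [-0.    -0.001 -1.   ] w 0.999 F [-0.5  0.5  0.4] j [ 1.08  0.05  1.61 -0.    1.48 -0.12]
 shift cm [-76.1   58.36   7.14] turn -3.51
[[ 0.36  0.93 -0.  ]
 [ 0.93 -0.36 -0.  ]
 [-0.   -0.   -1.  ]]
[574.22  -9.61  -1.11] [[621.1, -103.5], [516.3, -97.2], [469.4, -3.3], [527.3, 84.3]] 0.23103639489005076
[578.16  -9.38  -1.11] [[625.3, -103.2], [520.4, -97.1], [473.3, -3.2], [531.1, 84.5]] 0.2989237339941571
```

Look-alikes (top-image pixels): grey tall nest (508,235) = A in B; grey low nest (209,262) = C in D; pink cup (159,264), red cups (210,210) and (226,360), white/red discs on the cabinet (301,38), (358,44) and rivet cups (347,147), (303,170) are not mine. The close crops confirm that both grey nests show two rims. I'll go to A first.

```bash
python3 -m crank '[[-2.5,1.9,0,0],[-2.5,1.9,0,0],[-2.5,1.9,0,0],[-2.5,1.9,0,0],[-2.5,1.9,0,0],[-2.5,1.9,0,0],[-2.5,1.9,0,0],[-2.5,1.9,0,0],[-2.5,1.9,0,0],[-2.5,1.9,0,0]]'
python3 -m crank '[[-2.5,1.9,0,0],[-2.5,1.9,0,0],[-2.5,1.9,0,0],[-2.5,1.9,0,0],[-2.5,1.9,0,0],[-2.5,1.9,0,0],[-2.5,1.9,0,0],[-2.5,1.9,0,0],[-2.5,1.9,0,0],[-2.5,1.9,0,0]]'
python3 -m crank '[[-2.5,1.9,0,0],[-2.5,1.9,0,0],[-2.5,1.9,0,0],[-2.5,1.9,0,0],[-2.5,1.9,0.8,0],[-2.5,1.9,1,0],[-2.5,1.9,1,0],[-2.5,1.9,1,0],[0,0,0,0]]'
python3 -c "
from h import *
plan([.4955,-.337,.085],90)"
```

```text
time: 1.13
tool_pos: [0.3122, 0.2802, 0.2314]
tool_rot: [0.0, 0.824, 0.566, 0.0]
contact_force: [1.2, 0.1, 0.7]
gripper_width: 0.998
time: 1.97
tool_pos: [0.3996, -0.0216, 0.2315]
tool_rot: [0.0, 0.825, 0.566, 0.0]
contact_force: [0.7, -0.1, -0.9]
gripper_width: 1.001
time: 2.72
tool_pos: [0.469, -0.2649, 0.1904]
tool_rot: [-0.001, 0.826, 0.564, -0.001]
contact_force: [-0.0, 0.5, 0.4]
gripper_width: 1.0
t 2.72 pos [ 0.469  -0.2649  0.1904] az 68.7 tilt [-0.003  0.001 -1.   ] w 1.0 F [-0.   0.5  0.4] j [-0.65 -0.12  1.85 -0.    1.41 -1.85]
 shift cm [-5.75  5.13 10.53] turn -3.55
```

```bash
python3 -m crank '[[-1.8,1.6,1.5,0],[-1.8,1.6,1.5,0],[-1.8,1.6,1.5,0],[-0.35,0.33,1.5,0],[0,0,0,0],[0,0,0,0]]'
python3 - <<'E'
from h import *
plan([.4955,-.337,.085],90)
t=Cam("top");s=Cam("scene")
t.crop(510,230,130,100,6,"a1");s.crop(148,200,130,100,6,"a1s")
E
```

```text
time: 3.22
tool_pos: [0.496, -0.3326, 0.1323]
tool_rot: [-0.001, 0.825, 0.566, -0.0]
contact_force: [-0.5, 0.1, 0.1]
gripper_width: 1.001
t 3.22 pos [ 0.496  -0.3326  0.1323] az 68.9 tilt [-0.002  0.002 -1.   ] w 1.001 F [-0.5  0.1  0.1] j [-0.72  0.07  1.77  0.    1.31 -1.92]
 shift cm [-0.43  0.12  4.73] turn -3.51
```

View pics/a1s.png

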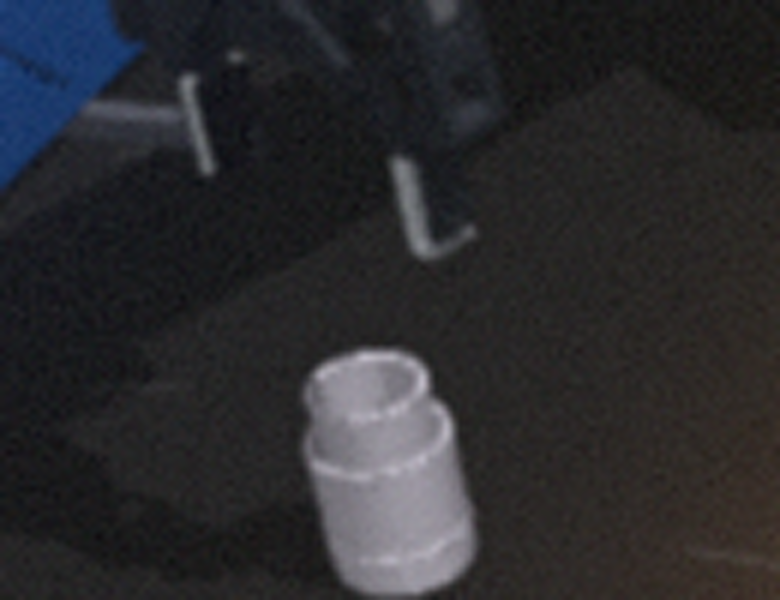

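View pics/a1.png

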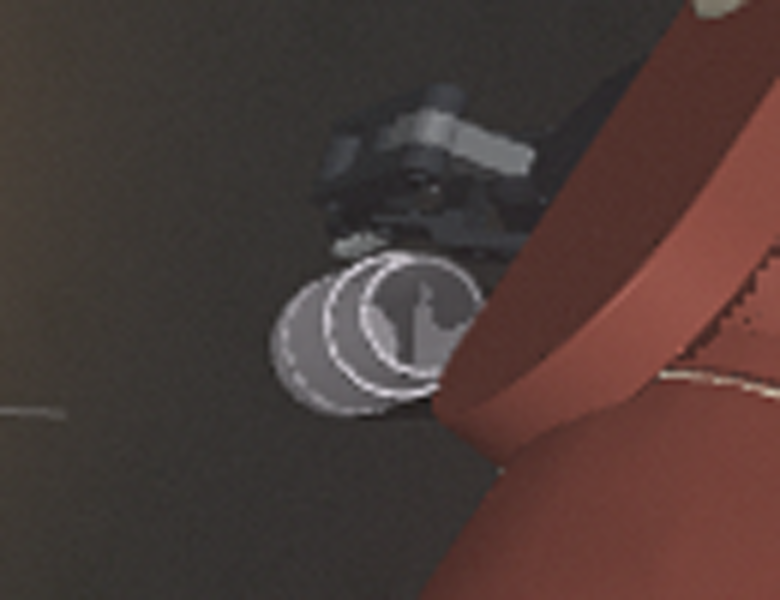

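```bash
python3 -m crank '[[-0.43,0.12,2,0],[0,0,2,0],[0,0,2,0],[0,0,1.5,0],[0,0,0,0]]'
python3 -m crank '[[0,0,0,0],[0,0,0,0],[0,0,0,0],[0,0,0,0],[0,0,0,0]]' 0.3
python3 -c "
from h import *
plan([.4955,-.337,.085],159)"
```

```text
time: 3.73
tool_pos: [0.4947, -0.3358, 0.056]
tool_rot: [-0.002, 0.824, 0.566, -0.001]
contact_force: [-0.8, 0.1, -0.9]
gripper_width: 0.999
time: 4.15
tool_pos: [0.4975, -0.339, 0.0608]
tool_rot: [0.002, 0.824, 0.566, 0.0]
contact_force: [0.2, -0.5, 5.2]
gripper_width: 0.434
t 4.15 pos [ 0.4975 -0.339   0.0608] az 68.9 tilt [ 0.003 -0.003 -1.   ] w 0.434 F [ 0.2 -0.5  5.2] j [-0.72  0.16  1.8  -0.    1.18 -1.92]
 shift cm [ 0.11 -0.25 -2.42] turn 14.99
```

```bash
python3 -m crank '[[0,0,0,0],[0,0,0,0]]'
python3 - <<'E'
from h import *
plan([.4955,-.337,.085],159)
s=Cam("scene");s.crop(148,200,130,100,6,"a2s")
E
```

```text
time: 4.32
tool_pos: [0.4976, -0.339, 0.0608]
tool_rot: [0.002, 0.825, 0.566, 0.001]
contact_force: [0.2, 0.2, 5.9]
gripper_width: 0.439
t 4.32 pos [ 0.4976 -0.339   0.0608] az 68.9 tilt [ 0.003 -0.003 -1.   ] w 0.439 F [0.2 0.2 5.9] j [-0.72  0.16  1.8   0.    1.18 -1.92]
 shift cm [ 0.11 -0.26 -2.42] turn 14.99
```

View pics/a2s.png

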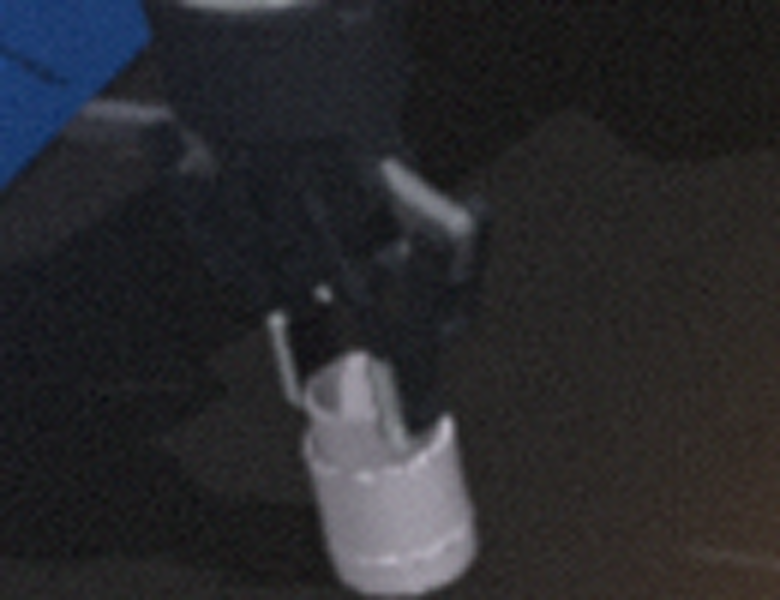

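```bash
python3 -m crank '[[0,0,0,0],[0,0,-0.2,0],[0,0,-0.2,0],[0,0,0,1],[0,0,0,1],[0,0,0,1],[0,0,0,1],[0,0,0,1],[0,0,0,1],[0,0,0,1]]' 0.62
python3 -m crank '[[0,0,0,1],[0,0,0,1],[0,0,0,1],[0,0,0,1],[0,0,0,1],[0,0,0,1],[0,0,0,1],[0,0,0,1],[0,0,0,0],[0,0,0,0]]'
python3 -c "
from h import *
plan([.4955,-.337,.085],159)"
python3 -m crank '[[0,0,0,0],[0,0,0,0],[0,0,0,0],[0,0,0,0],[0,0,0,0]]' 0.3
python3 -c "
from h import *
plan([.4955,-.337,.085],159)"
```

```text
time: 5.2
tool_pos: [0.4959, -0.3376, 0.062]
tool_rot: [-0.0, 0.973, 0.23, -0.0]
contact_force: [-0.2, 0.1, 0.5]
gripper_width: 0.62
time: 6.03
tool_pos: [0.496, -0.3377, 0.0621]
tool_rot: [-0.0, 0.983, -0.182, -0.0]
contact_force: [-0.7, -0.2, 0.1]
gripper_width: 0.621
t 6.03 pos [ 0.496  -0.3377  0.0621] az -20.9 tilt [-0.  0. -1.] w 0.621 F [-0.7 -0.2  0.1] j [-0.72  0.16  1.8   0.    1.19 -0.36]
 shift cm [-0.07 -0.04 -2.29] turn 0.01
time: 6.45
tool_pos: [0.4965, -0.3381, 0.0628]
tool_rot: [0.0, 0.983, -0.183, 0.0]
contact_force: [0.9, -0.9, 3.0]
gripper_width: 0.437
t 6.45 pos [ 0.4965 -0.3381  0.0628] az -21.1 tilt [ 0.001 -0.001 -1.   ] w 0.437 F [ 0.9 -0.9  3. ] j [-0.72  0.16  1.8   0.    1.19 -0.35]
 shift cm [-0.13 -0.07 -2.22] turn -0.01
```

```bash
python3 -m crank '[[0,0,-0.5,0],[0,0,-1,0],[0,0,-1.5,0],[0,0,-1.5,0],[0,0,-1.5,0],[0,0,-1.5,0],[0,0,-1.0,0],[0,0,0,0]]'
python3 - <<'E'
from h import *
plan([.624,-.1038,.14])
s=Cam("scene");s.crop(148,200,130,100,6,"a3s")
E
```

```text
time: 7.12
tool_pos: [0.4975, -0.3389, 0.1508]
tool_rot: [0.001, 0.983, -0.183, 0.002]
contact_force: [-0.5, 0.1, -0.2]
gripper_width: 0.437
t 7.12 pos [ 0.4975 -0.3389  0.1508] az -21.1 tilt [ 0.004 -0.004 -1.   ] w 0.437 F [-0.5  0.1 -0.2] j [-0.72  0.06  1.75 -0.    1.33 -0.35]
 shift cm [  3.35 -26.49   1.05] turn None
```

View pics/a3s.png

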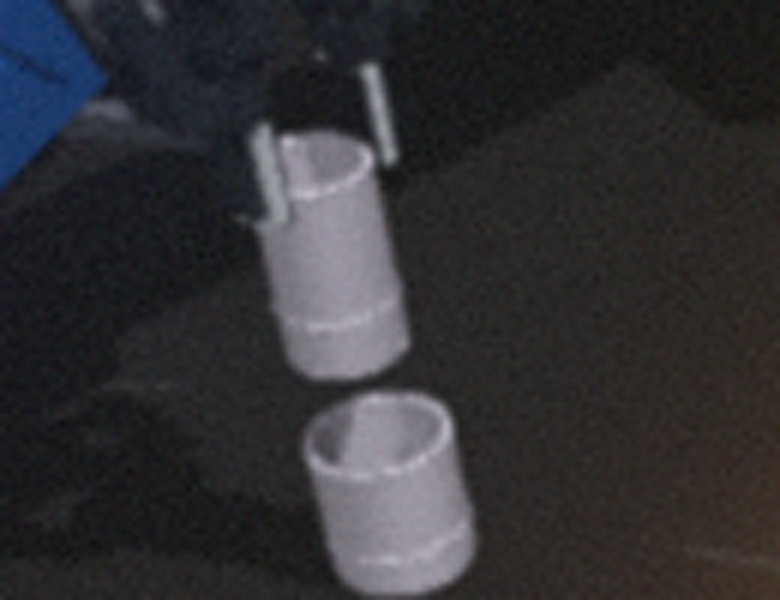

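```bash
python3 -m crank '[[0.3,-2.4,0,0],[0.3,-2.8,0,0],[0.4,-3,0,0],[0.4,-3,0,0],[0.4,-3,0,0],[0.4,-3,0,0],[0.4,-3,0,0],[0.4,-2.8,0,0],[0.3,-2,0,0],[0,-1.0,0,0]]'
python3 -m crank '[[0,-0.3,0,0],[0,0,0,0],[0,0,0,0]]'
python3 - <<'E'
from h import *
plan([.624,-.1038,.0945])
s=Cam("scene");t=Cam("top");z=manip.state()["tool_pos"][2]-.0603
s.crop(245,240,130,100,6,"a4s",[((.624-.0,-.104,.033),.024,(0,255,255))])
t.crop(390,178,130,100,6,"a4")
E
```

```text
time: 8.0
tool_pos: [0.6206, -0.1046, 0.1457]
tool_rot: [-0.0, 0.983, -0.182, -0.001]
contact_force: [-0.5, -0.9, -0.1]
gripper_width: 0.434
time: 8.25
tool_pos: [0.6209, -0.1051, 0.1467]
tool_rot: [0.0, 0.983, -0.183, -0.001]
contact_force: [0.5, -1.1, 0.6]
gripper_width: 0.439
t 8.25 pos [ 0.6209 -0.1051  0.1467] az -21.1 tilt [-0.001 -0.    -1.   ] w 0.439 F [ 0.5 -1.1  0.6] j [-0.29  0.13  1.68 -0.    1.34  0.08]
 shift cm [ 0.25 -0.23  5.22] turn None
```

View pics/a4s.png

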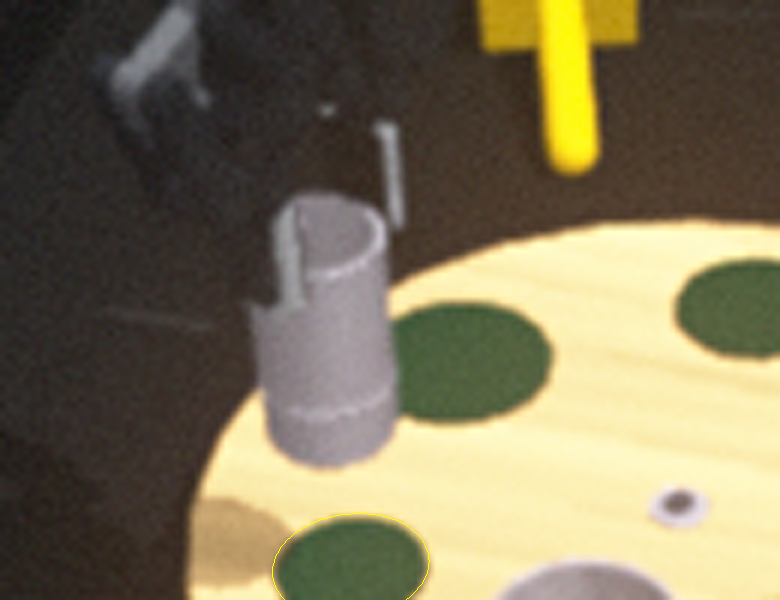

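View pics/a4.png

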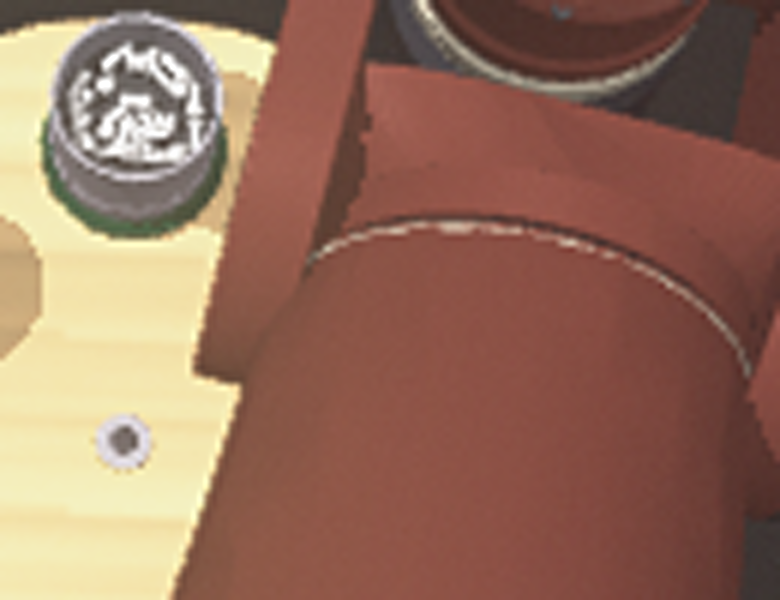

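```bash
python3 -m crank '[[0.2,-0.2,1,0],[0,0,1.5,0],[0,0,1.3,0],[0,0,0.5,0],[0,0,0,0],[0,0,0,0]]'
python3 - <<'E'
from h import *
plan([.624,-.1038,.0945])
s=Cam("scene");z=manip.state()["tool_pos"][2]-.0603
s.crop(240,265,130,100,6,"a5s",[((.624-.0,-.104,.033),.024,(0,255,255)),((.6237,-.1042,z),.02,(255,0,255))])
E
```

```text
time: 8.85
tool_pos: [0.6235, -0.103, 0.103]
tool_rot: [-0.0, 0.983, -0.183, -0.001]
contact_force: [0.0, 0.3, 0.3]
gripper_width: 0.439
t 8.85 pos [ 0.6235 -0.103   0.103 ] az -21.1 tilt [-0.002  0.001 -1.   ] w 0.439 F [0.  0.3 0.3] j [-0.28  0.18  1.7  -0.    1.27  0.09]
 shift cm [0.08 0.05 0.85] turn None
```

View pics/a5s.png

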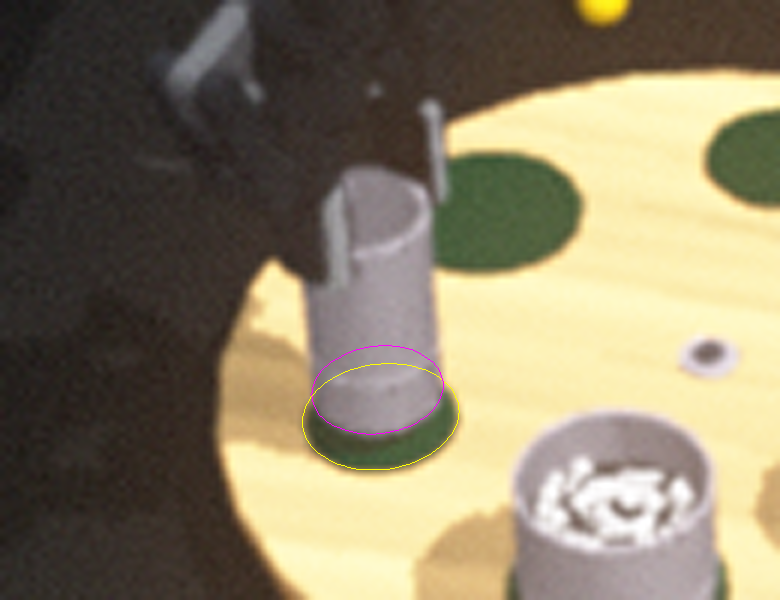

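```bash
python3 -m crank '[[0.1,0.05,0.3,0],[0,0,0.3,0],[0,0,0.2,0],[0,0,0.1,0],[0,0,0,0]]'
python3 -c "
from h import *
plan([.624,-.1038,.0945])"
```

```text
time: 9.32
tool_pos: [0.6247, -0.1039, 0.095]
tool_rot: [-0.0, 0.983, -0.183, -0.0]
contact_force: [0.1, 1.0, -0.2]
gripper_width: 0.44
t 9.32 pos [ 0.6247 -0.1039  0.095 ] az -21.1 tilt [-0.  0. -1.] w 0.44 F [ 0.1  1.  -0.2] j [-0.28  0.19  1.7  -0.    1.25  0.09]
 shift cm [-0.07  0.02  0.05] turn None
```

```bash
python3 -m crank '[[0,0,0.1,0],[0,0,0.1,0],[0,0,0,0]]'
python3 -c "
from h import *
plan([.624,-.1038,.0945])"
```

```text
time: 9.57
tool_pos: [0.625, -0.104, 0.0933]
tool_rot: [0.0, 0.983, -0.183, 0.0]
contact_force: [0.0, 0.8, -0.6]
gripper_width: 0.44
t 9.57 pos [ 0.625  -0.104   0.0933] az -21.1 tilt [ 0. -0. -1.] w 0.44 F [ 0.   0.8 -0.6] j [-0.28  0.19  1.7   0.    1.25  0.09]
 shift cm [-0.1   0.02 -0.12] turn None
```

```bash
python3 -m crank '[[-0.1,0,0.1,0],[0,0,0.05,0],[0,0,0,0]]'
python3 -c "
from h import *
plan([.624,-.1038,.0945])"
```

```text
time: 9.82
tool_pos: [0.6249, -0.1039, 0.0933]
tool_rot: [0.0, 0.983, -0.183, 0.001]
contact_force: [0.1, -0.4, 4.9]
gripper_width: 0.439
t 9.82 pos [ 0.6249 -0.1039  0.0933] az -21.1 tilt [ 0.002 -0.001 -1.   ] w 0.439 F [ 0.1 -0.4  4.9] j [-0.28  0.19  1.7  -0.    1.25  0.09]
 shift cm [-0.09  0.03 -0.13] turn None
```

```bash
python3 -m crank '[[0,0,0,0],[0,0,0,0],[0,0,-1,0],[0,0,-2,0],[0,0,-3,0],[0,0,-2,0],[0,0,-1,0],[0,0,0,0]]' 0.7
python3 - <<'E'
from h import *
plan([.4968,-.3358,.12])
s=Cam("scene");t=Cam("top")
s.crop(240,265,130,100,6,"a6s",[((.624-.0,-.104,.033),.024,(0,255,255)),((.6249,-.1039,.033),.02,(255,0,255)),((.6249,-.1039,.105),.02,(255,0,255))])
T=np.array([-.0029,.0003,0]);c=np.array([.4968,-.3358,0])
t.crop(508,235,120,90,6,"b1",[(c+T+[0,0,.054],.0245,(0,255,255)),(c+T,.0245,(255,0,255))])
s.crop(148,230,120,90,6,"b1s",[(c+[0,0,.054],.0245,(0,255,255)),(c,.0245,(255,0,255))])
E
```

```text
time: 10.48
tool_pos: [0.6256, -0.104, 0.1856]
tool_rot: [0.0, 0.983, -0.183, 0.003]
contact_force: [-0.5, 0.4, 0.2]
gripper_width: 0.701
t 10.48 pos [ 0.6256 -0.104   0.1856] az -21.1 tilt [ 0.006 -0.002 -1.   ] w 0.701 F [-0.5  0.4  0.2] j [-0.28  0.1   1.64 -0.    1.4   0.09]
 shift cm [-3.73 26.26  6.53] turn None
```

View pics/a6s.png

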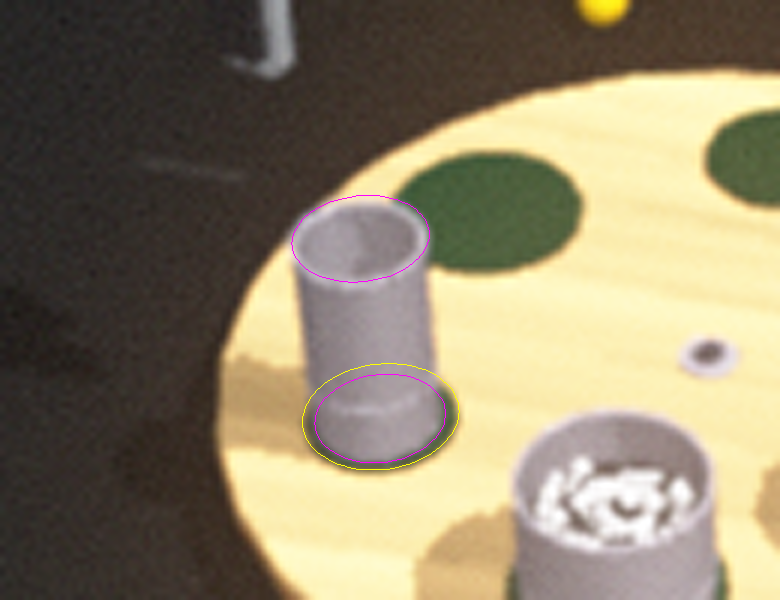

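View pics/b1.png

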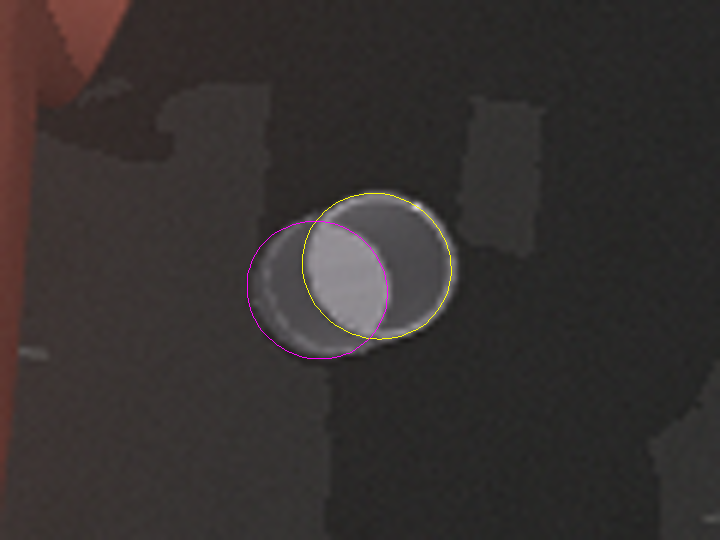

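View pics/b1s.png

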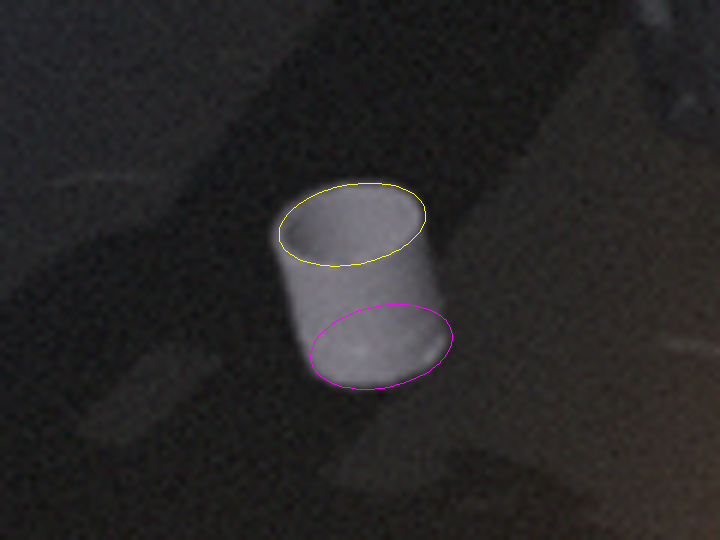

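```bash
python3 -m crank '[[-0.4,2.4,0,0],[-0.4,2.8,0,0],[-0.4,3,0,0],[-0.4,3,0,0],[-0.4,3,0,0],[-0.4,3,0,0],[-0.4,3,0,0],[-0.4,2.8,0.5,0],[-0.4,2,1,0],[-0.1,1.3,1,0]]' 1
python3 -m crank '[[0,0,1,0],[0,0,1,0],[0,0,1,0],[0,0,0,0],[0,0,0,0]]'
python3 -c "
from h import *
plan([.4968,-.337,.036])"
```

```text
time: 11.42
tool_pos: [0.4928, -0.3368, 0.1543]
tool_rot: [-0.001, 0.983, -0.184, -0.001]
contact_force: [0.1, -0.2, -1.7]
gripper_width: 1.001
time: 11.83
tool_pos: [0.495, -0.3342, 0.1254]
tool_rot: [-0.001, 0.983, -0.182, -0.001]
contact_force: [0.1, 0.0, -0.8]
gripper_width: 0.995
t 11.83 pos [ 0.495  -0.3342  0.1254] az -21.0 tilt [-0.002  0.002 -1.   ] w 0.995 F [ 0.1  0.  -0.8] j [-0.72  0.08  1.77  0.    1.3  -0.35]
 shift cm [0.29 0.21 8.94] turn None
```

```bash
python3 -m crank '[[0.2,0.2,1.5,0],[0,0,2,0],[0,0,2,0],[0,0,1.5,0],[0,0,1,0],[0,0,0.5,0],[0,0,0,0],[0,0,0,0]]'
python3 -c "
from h import *
plan([.4968,-.337,.036])"
python3 -m crank '[[0,0,0,0],[0,0,0,0],[0,0,0,0],[0,0,0,0],[0,0,0,0],[0,0,0,0]]' 0.4
python3 -c "
from h import *
plan([.4968,-.337,.036])"
```

```text
time: 12.5
tool_pos: [0.4967, -0.3385, 0.0427]
tool_rot: [0.0, 0.983, -0.183, 0.001]
contact_force: [1.1, 0.1, 0.7]
gripper_width: 1.0
t 12.5 pos [ 0.4967 -0.3385  0.0427] az -21.0 tilt [ 0.001 -0.001 -1.   ] w 1.0 F [1.1 0.1 0.7] j [-0.72  0.18  1.81  0.    1.15 -0.35]
 shift cm [-0.05 -0.14  0.67] turn None
time: 13.0
tool_pos: [0.4969, -0.3391, 0.0436]
tool_rot: [0.001, 0.983, -0.183, 0.001]
contact_force: [-1.0, 1.2, 6.4]
gripper_width: 0.544
t 13.0 pos [ 0.4969 -0.3391  0.0436] az -21.1 tilt [ 0.002 -0.002 -1.   ] w 0.544 F [-1.   1.2  6.4] j [-0.72  0.18  1.81 -0.    1.15 -0.35]
 shift cm [-0.08 -0.19  0.76] turn None
```

```bash
python3 -m crank '[[0,0,-0.5,0],[0,0,-1,0],[0,0,-1.5,0],[0,0,-1.5,0],[0,0,-1.5,0],[0,0,-1,0],[0,0,-0.5,0],[0,0,0,0],[0,0,0,0]]'
python3 - <<'E'
from h import *
plan([.4723,-.0036,.085])
s=Cam("scene");p=manip.state()["tool_pos"];z=p[2]-.0436
s.crop(148,200,130,100,6,"b2s",[((p[0],p[1],z),.0245,(0,255,255)),((p[0],p[1],z+.054),.0245,(255,0,255))])
E
```

```text
time: 13.75
tool_pos: [0.4959, -0.3382, 0.1166]
tool_rot: [-0.0, 0.983, -0.183, -0.0]
contact_force: [-0.0, 0.3, -0.6]
gripper_width: 0.54
t 13.75 pos [ 0.4959 -0.3382  0.1166] az -21.1 tilt [-0.  0. -1.] w 0.54 F [-0.   0.3 -0.6] j [-0.72  0.09  1.77 -0.    1.28 -0.35]
 shift cm [-14.23 -30.37   3.17] turn None
```

View pics/b2s.png

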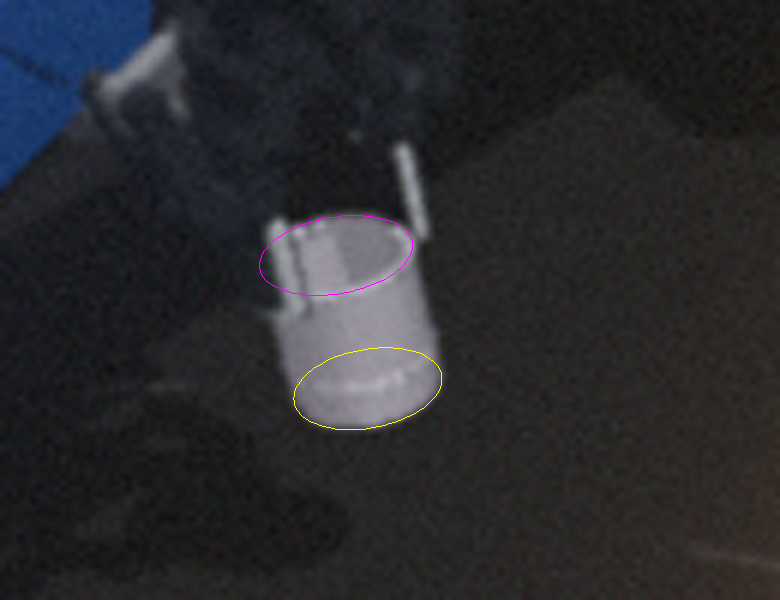

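```bash
python3 -m crank '[[-0.9,-2,0,0],[-1.2,-2.6,0,0],[-1.4,-3,0,0],[-1.4,-3,0,0],[-1.4,-3,0,0],[-1.4,-3,0,0],[-1.4,-3,0,0],[-1.4,-3,0,0],[-1.2,-2.6,0,0],[-1,-2.2,0,0]]'
python3 -m crank '[[-0.8,-1.6,0.2,0],[-0.5,-1,0.5,0],[-0.2,-0.4,0.5,0],[0,0,0.5,0],[0,0,0,0],[0,0,0,0]]'
python3 - <<'E'
from h import *
plan([.4723,-.0036,.0766])
s=Cam("scene");p=manip.state()["tool_pos"];z=p[2]-.0436
s.crop(306,235,130,100,6,"b3s",[((p[0],p[1],z),.0245,(255,0,255)),((.4723,-.0036,.033),.0285,(0,255,255))])
E
```

```text
time: 14.63
tool_pos: [0.4747, -0.0348, 0.1154]
tool_rot: [-0.0, 0.983, -0.182, -0.001]
contact_force: [-0.1, -0.1, -0.9]
gripper_width: 0.543
time: 15.13
tool_pos: [0.4724, -0.0043, 0.0989]
tool_rot: [0.0, 0.983, -0.183, -0.001]
contact_force: [0.2, 0.3, -0.7]
gripper_width: 0.537
t 15.13 pos [ 0.4724 -0.0043  0.0989] az -21.1 tilt [-0.002 -0.    -1.   ] w 0.537 F [ 0.2  0.3 -0.7] j [-0.17 -0.2   2.08 -0.    1.26  0.2 ]
 shift cm [-0.04 -0.07  2.23] turn None
```

View pics/b3s.png

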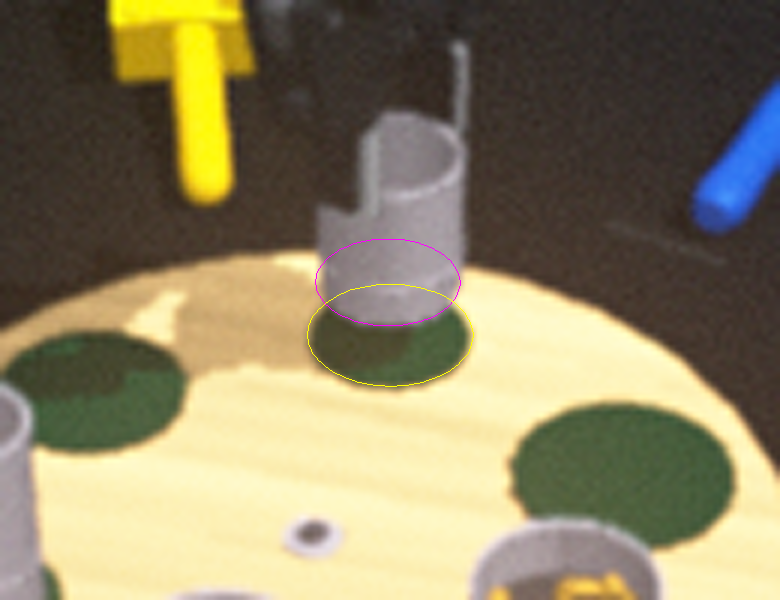

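```bash
python3 -m crank '[[0,0.06,0.8,0],[0,0,0.6,0],[0,0,0.4,0],[0,0,0.2,0],[0,0,0.1,0],[0,0,0,0],[0,0,0,0]]'
python3 -c "
from h import *
plan([.4723,-.0049,.0766])"
```

```text
time: 15.77
tool_pos: [0.4727, -0.0041, 0.0789]
tool_rot: [0.0, 0.983, -0.183, 0.0]
contact_force: [-0.4, 0.7, -0.6]
gripper_width: 0.541
t 15.77 pos [ 0.4727 -0.0041  0.0789] az -21.1 tilt [ 0. -0. -1.] w 0.541 F [-0.4  0.7 -0.6] j [-0.17 -0.17  2.09 -0.    1.22  0.2 ]
 shift cm [-0.01  0.09  0.23] turn None
```

```bash
python3 -m crank '[[0,0.08,0.1,0],[0,0,0.1,0],[0,0,0.1,0],[0,0,0,0],[0,0,0,0]]'
python3 - <<'E'
from h import *
plan([.4723,-.0049,.0766])
s=Cam("scene")
s.crop(306,235,130,100,6,"b4s",[((.4723,-.0036,.033),.0285,(0,255,255))])
E
```

```text
time: 16.18
tool_pos: [0.4727, -0.0049, 0.0766]
tool_rot: [-0.0, 0.983, -0.183, 0.0]
contact_force: [-3.1, 1.2, 5.6]
gripper_width: 0.538
t 16.18 pos [ 0.4727 -0.0049  0.0766] az -21.1 tilt [ 0.  0. -1.] w 0.538 F [-3.1  1.2  5.6] j [-0.17 -0.17  2.1   0.    1.21  0.2 ]
 shift cm [-0.03  0.01  0.  ] turn None
```

View pics/b4s.png

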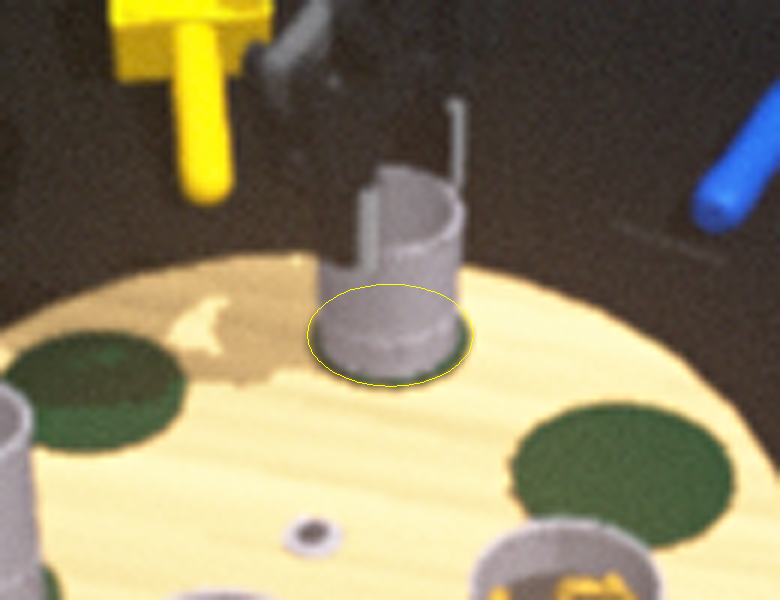

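```bash
python3 -m crank '[[0,0,0,0],[0,0,0,0],[0,0,-1,0],[0,0,-2,0],[0,0,-2.5,0],[0,0,-2.5,0],[0,0,-2,0],[0,0,-1,0]]' 0.78
python3 - <<'E'
from h import *
s=Cam("scene")
s.crop(306,235,130,100,6,"b5s",[((.4723,-.0036,.033),.0285,(0,255,255)),((.4727,-.0036,.087),.0245,(255,0,255)),((.4727,-.0036,.033),.0245,(255,0,255))])
plan([.4598,.2752,.12])
E
```

```text
time: 16.9
tool_pos: [0.4738, -0.0052, 0.1897]
tool_rot: [-0.0, 0.983, -0.183, 0.003]
contact_force: [0.3, 0.1, 0.6]
gripper_width: 0.774
t 16.95 pos [ 0.4744 -0.0052  0.1906] az -21.1 tilt [ 0.007 -0.001 -1.   ] w 0.779 F [ 1.4 -0.4  1.8] j [-0.17 -0.3   2.   -0.    1.43  0.2 ]
 shift cm [-11.5  -25.63   7.02] turn None
```

View pics/b5s.png

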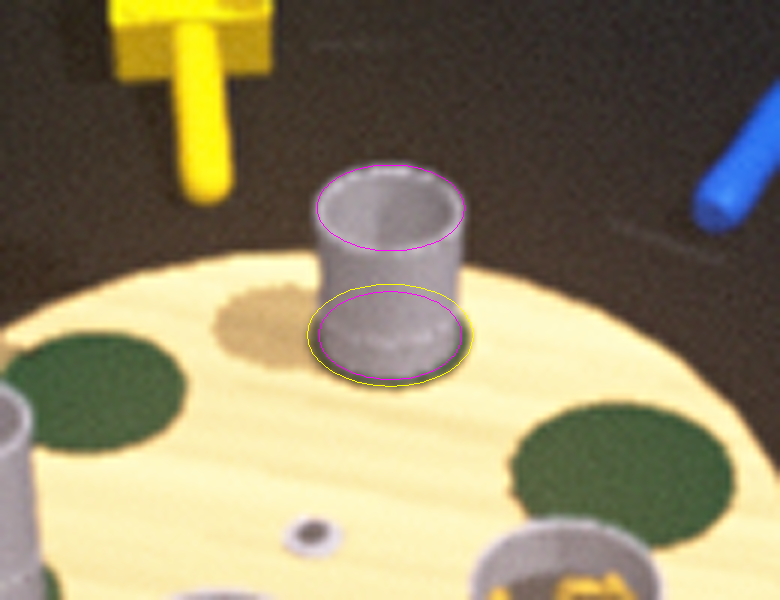

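B stands centred on its pad. Next is the C/D nest.

```bash
python3 -m crank '[[-0.8,-1.8,0,0],[-1.2,-2.7,0,0],[-1.35,-3,0,0],[-1.35,-3,0,0],[-1.35,-3,0,0],[-1.35,-3,0,0],[-1.35,-3,0,0],[-1.2,-2.7,0,0],[-0.95,-2.1,0,0],[-0.5,-1.2,0.5,0]]' 1
python3 -m crank '[[-0.1,-0.1,1.5,0],[0,0,2,0],[0,0,1.5,0],[0,0,1,0],[0,0,0,0],[0,0,0,0]]'
python3 - <<'E'
from h import *
plan([.4598,.2752,.033])
s=Cam("scene");c=np.array([.4598,.2752,0])
s.crop(442,240,130,100,6,"c1s",[(c+[0,0,.0485],.029,(0,255,255)),(c+[0,0,.03],.0335,(255,0,255))])
E
```

```text
time: 17.78
tool_pos: [0.4571, 0.2763, 0.1804]
tool_rot: [-0.0, 0.983, -0.182, -0.0]
contact_force: [0.2, -0.0, 0.7]
gripper_width: 0.998
time: 18.28
tool_pos: [0.4566, 0.2747, 0.1198]
tool_rot: [0.001, 0.983, -0.183, -0.001]
contact_force: [0.5, -0.1, 0.4]
gripper_width: 1.0
t 18.28 pos [0.4566 0.2747 0.1198] az -21.1 tilt [-0.002 -0.001 -1.   ] w 1.0 F [ 0.5 -0.1  0.4] j [ 0.4  -0.07  1.93 -0.    1.29  0.77]
 shift cm [ 0.29 -0.17  8.68] turn None
```

View pics/c1s.png

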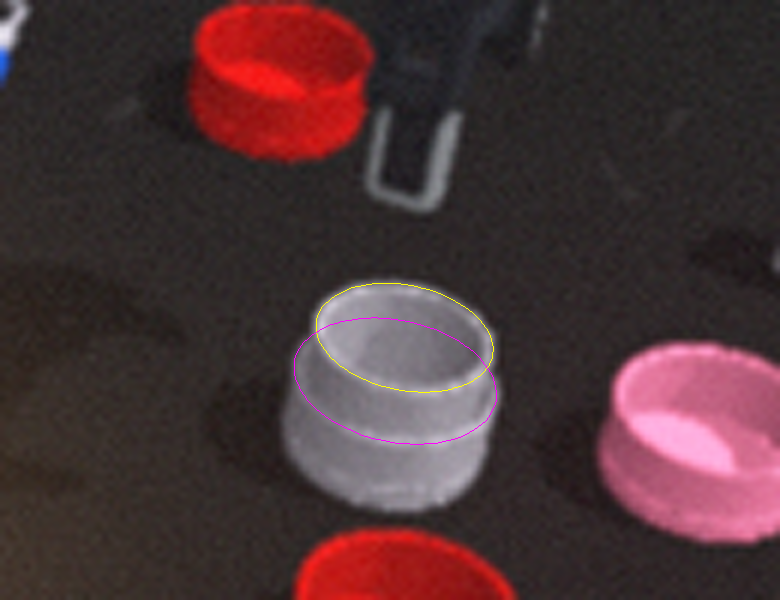

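```bash
python3 -m crank '[[0.25,-0.15,1.5,0],[0,0,2,0],[0,0,2,0],[0,0,1.5,0],[0,0,1,0],[0,0,0.3,0],[0,0,0,0],[0,0,0,0]]'
python3 -c "
from h import *
plan([.4598,.2752,.033])"
```

```text
time: 19.0
tool_pos: [0.4609, 0.2762, 0.0391]
tool_rot: [-0.001, 0.983, -0.183, 0.001]
contact_force: [0.2, -0.4, -0.5]
gripper_width: 0.999
t 19.0 pos [0.4609 0.2762 0.0391] az -21.1 tilt [ 0.002  0.001 -1.   ] w 0.999 F [ 0.2 -0.4 -0.5] j [ 0.4   0.05  1.96 -0.    1.13  0.77]
 shift cm [-0.07  0.14  0.61] turn None
```

```bash
python3 -m crank '[[-0.05,0.1,0.3,0],[0,0,0.2,0],[0,0,0,0],[0,0,0,0]]'
python3 -c "
from h import *
plan([.4598,.2752,.033])"
python3 -m crank '[[0,0,0,0],[0,0,0,0],[0,0,0,0],[0,0,0,0],[0,0,0,0]]' 0.5
python3 - <<'E'
from h import *
plan([.4598,.2752,.033])
s=Cam("scene")
s.crop(442,240,130,100,6,"c2s")
E
```

```text
time: 19.33
tool_pos: [0.4592, 0.2751, 0.033]
tool_rot: [-0.0, 0.983, -0.183, 0.0]
contact_force: [-0.2, 0.5, 0.6]
gripper_width: 1.003
t 19.33 pos [0.4592 0.2751 0.033 ] az -21.1 tilt [ 0.  0. -1.] w 1.003 F [-0.2  0.5  0.6] j [ 0.4   0.05  1.97 -0.    1.12  0.77]
 shift cm [ 0.05 -0.03  0.  ] turn None
time: 19.75
tool_pos: [0.46, 0.2755, 0.0338]
tool_rot: [-0.001, 0.983, -0.183, 0.001]
contact_force: [0.2, 0.3, 4.5]
gripper_width: 0.647
t 19.75 pos [0.46   0.2755 0.0338] az -21.1 tilt [ 0.002  0.001 -1.   ] w 0.647 F [0.2 0.3 4.5] j [0.4  0.05 1.97 0.   1.12 0.77]
 shift cm [-0.01  0.04  0.08] turn None
```

View pics/c2s.png

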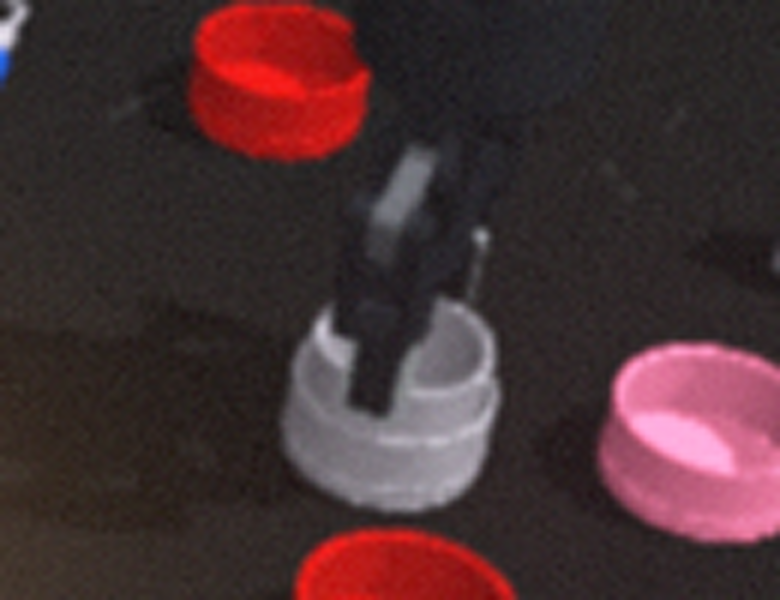

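```bash
python3 -m crank '[[0,0,-0.5,0],[0,0,-1,0],[0,0,-1.5,0],[0,0,-2,0],[0,0,-2,0],[0,0,-1.5,0],[0,0,-0.5,0],[0,0,0,0],[0,0,0,0]]'
python3 - <<'E'
from h import *
plan([.5192,-.0975,.12])
s=Cam("scene");p=manip.state()["tool_pos"];z=p[2]-.0313
s.crop(442,220,130,100,6,"c3s",[((p[0],p[1],z),.029,(0,255,255)),((p[0],p[1],z+.046),.029,(255,0,255))])
E
```

```text
time: 20.55
tool_pos: [0.4587, 0.2749, 0.1223]
tool_rot: [0.0, 0.983, -0.183, -0.0]
contact_force: [-0.3, 0.3, -2.0]
gripper_width: 0.643
t 20.55 pos [0.4587 0.2749 0.1223] az -21.1 tilt [-0.001 -0.    -1.   ] w 0.643 F [-0.3  0.3 -2. ] j [ 0.4  -0.07  1.92 -0.    1.29  0.77]
 shift cm [19.04 32.58  0.24] turn None
```

View pics/c3s.png

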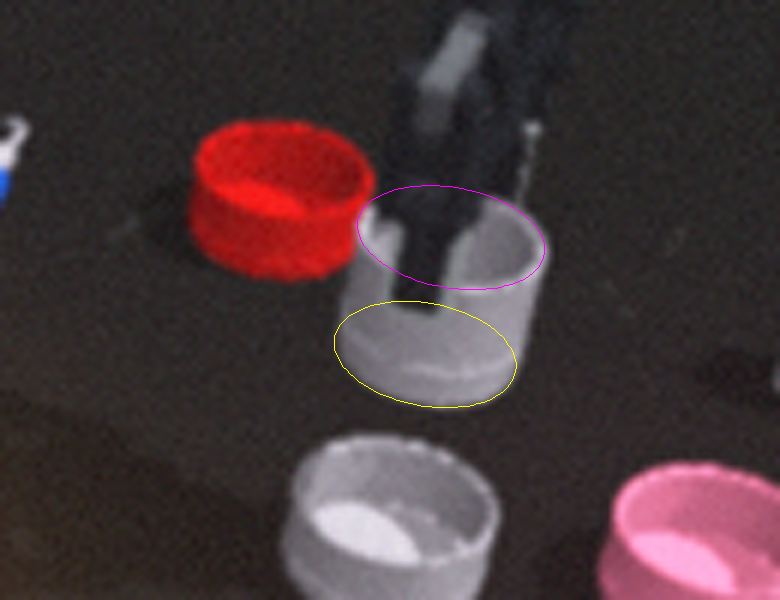

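```bash
python3 -m crank '[[0.5,1,-1,0],[1,1.8,-1.5,0],[1.6,2.6,-1.5,0],[1.6,2.8,0,0],[1.6,2.8,0,0],[1.6,2.8,0,0],[1.6,2.8,0,0],[1.6,2.8,0,0],[1.6,2.8,0,0],[1.6,2.8,0,0]]'
python3 -m crank '[[1.6,2.8,0,0],[1.5,2.6,0,0],[1.2,2,0,0],[0.4,0.8,0,0],[0,0,1.5,0],[0,0,2,0],[0,0,1.5,0],[0,0,0.5,0],[0,0,0,0],[0,0,0,0]]'
python3 - <<'E'
from h import *
plan([.5192,-.0975,.0643])
s=Cam("scene");p=manip.state()["tool_pos"];z=p[2]-.0313
s.crop(256,235,130,100,6,"c4s",[((p[0],p[1],z),.029,(255,0,255)),((.5192,-.0975,.033),.033,(0,255,255))])
E
```

```text
time: 21.43
tool_pos: [0.5018, -0.0118, 0.1624]
tool_rot: [0.0, 0.983, -0.183, -0.001]
contact_force: [0.7, 0.2, -1.4]
gripper_width: 0.645
time: 22.27
tool_pos: [0.5169, -0.1028, 0.108]
tool_rot: [-0.0, 0.983, -0.183, -0.0]
contact_force: [-0.4, -0.2, 0.0]
gripper_width: 0.65
t 22.27 pos [ 0.5169 -0.1028  0.108 ] az -21.1 tilt [-0.  0. -1.] w 0.65 F [-0.4 -0.2  0. ] j [-0.34 -0.07  1.95  0.    1.26  0.03]
 shift cm [ 0.03 -0.58  4.37] turn None
```

View pics/c4s.png

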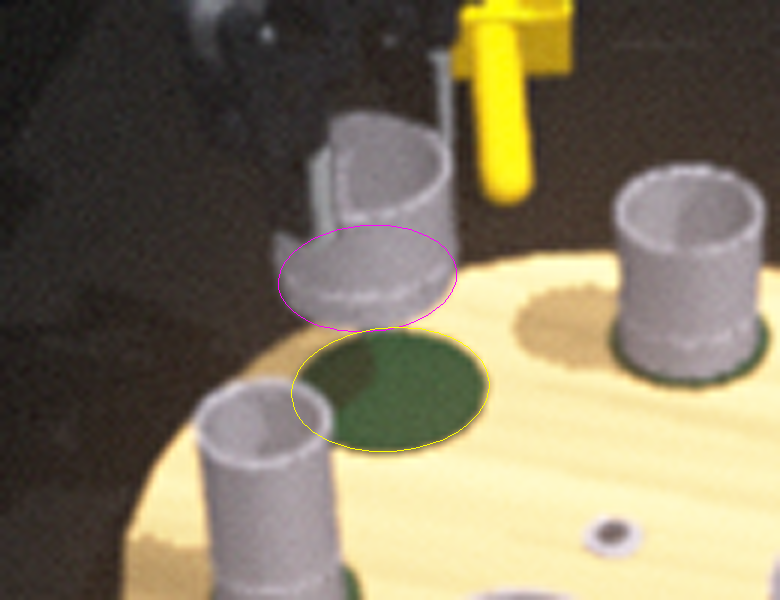

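```bash
python3 -m crank '[[0.03,-0.53,0.5,0],[0,0,1.2,0],[0,0,1.2,0],[0,0,0.5,0],[0,0,0.3,0],[0,0,0.1,0],[0,0,0,0],[0,0,0,0]]'
python3 -c "
from h import *
plan([.5192,-.098,.0643])"
```

```text
time: 22.98
tool_pos: [0.5195, -0.0983, 0.0701]
tool_rot: [0.0, 0.983, -0.183, 0.0]
contact_force: [-0.1, -0.3, -0.3]
gripper_width: 0.64
t 22.98 pos [ 0.5195 -0.0983  0.0701] az -21.1 tilt [ 0. -0. -1.] w 0.64 F [-0.1 -0.3 -0.3] j [-0.33 -0.02  1.97 -0.    1.19  0.04]
 shift cm [-0.04 -0.02  0.58] turn None
```

```bash
python3 -m crank '[[0,0,0.2,0],[0,0,0.2,0],[0,0,0.1,0],[0,0,0.1,0],[0,0,0,0],[0,0,0,0]]'
python3 - <<'E'
from h import *
plan([.5192,-.098,.0643])
s=Cam("scene")
s.crop(256,235,130,100,6,"c5s",[((.5192,-.0975,.033),.033,(0,255,255))])
E
```

```text
time: 23.48
tool_pos: [0.5194, -0.0982, 0.0643]
tool_rot: [0.0, 0.983, -0.183, 0.0]
contact_force: [-0.9, 0.6, 2.8]
gripper_width: 0.645
t 23.48 pos [ 0.5194 -0.0982  0.0643] az -21.1 tilt [ 0. -0. -1.] w 0.645 F [-0.9  0.6  2.8] j [-0.33 -0.01  1.97 -0.    1.18  0.04]
 shift cm [-0.02 -0.02 -0.  ] turn None
```

View pics/c5s.png

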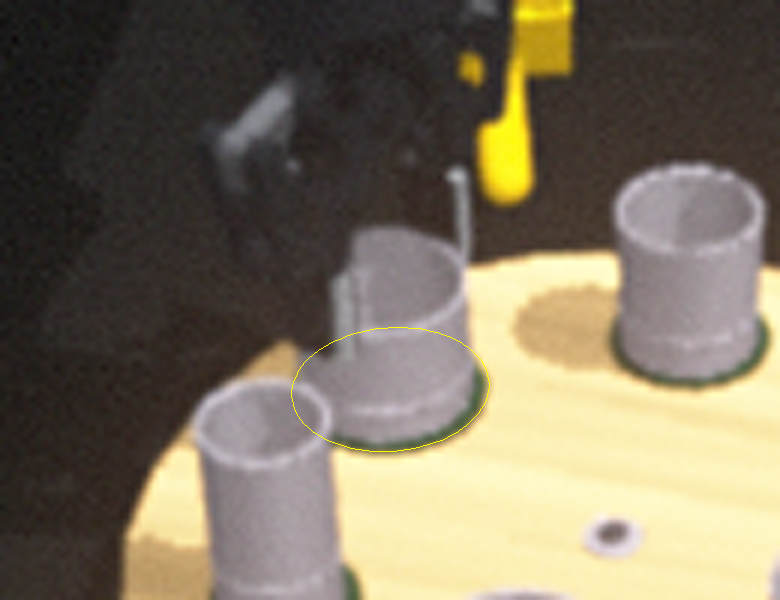

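Seated with a light contact force. I'll release and go back for D.

```bash
python3 -m crank '[[0,0,0,0],[0,0,0,0],[0,0,-1,0],[0,0,-2,0],[0,0,-2.5,0],[0,0,-2.5,0],[0,0,-2,0],[0,0,-1.5,0],[0,0,0,0]]' 0.85
python3 - <<'E'
from h import *
s=Cam("scene");c=np.array([.458,.2748,0])
s.crop(256,235,130,100,6,"c6s",[((.5192,-.0975,.033),.033,(0,255,255)),((.5192,-.0975,.079),.029,(255,0,255)),((.5192,-.0975,.033),.029,(255,0,255))])
s.crop(442,256,130,100,6,"d1s",[(c+[0,0,.03],.0335,(0,255,255)),(c,.0335,(255,0,255))])
t=Cam("top");c=c+[-.0029,.0003,0];t.crop(209,262,130,100,6,"d1",[(c+[0,0,.03],.0335,(0,255,255)),(c,.0335,(255,0,255))])
plan([.458,.2748,.12])
E
```

```text
time: 24.28
tool_pos: [0.5217, -0.099, 0.184]
tool_rot: [0.001, 0.983, -0.183, 0.004]
contact_force: [0.6, 1.0, 0.9]
gripper_width: 0.844
t 24.38 pos [ 0.5196 -0.0983  0.1795] az -21.1 tilt [ 0.002 -0.001 -1.   ] w 0.851 F [ 0.2 -0.1 -0.1] j [-0.33 -0.14  1.89  0.    1.39  0.04]
 shift cm [-19.17 -32.6    5.92] turn None
```

View pics/c6s.png

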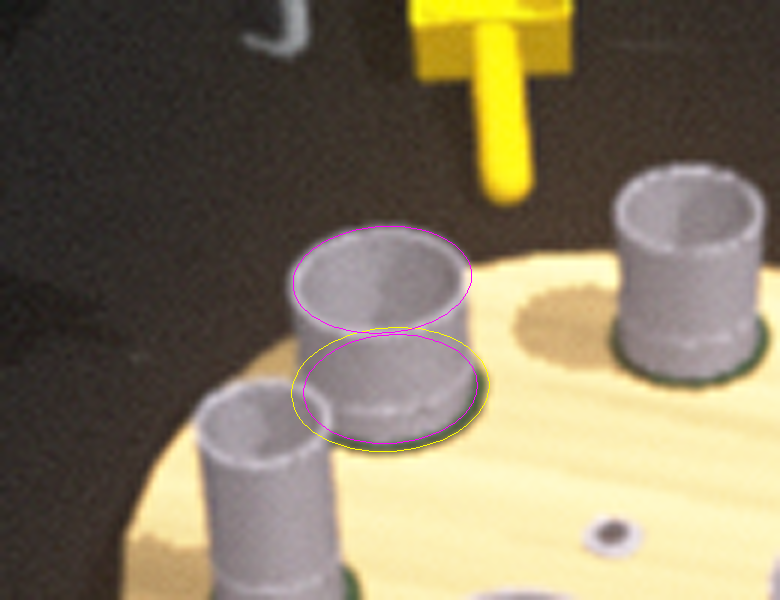

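View pics/d1s.png

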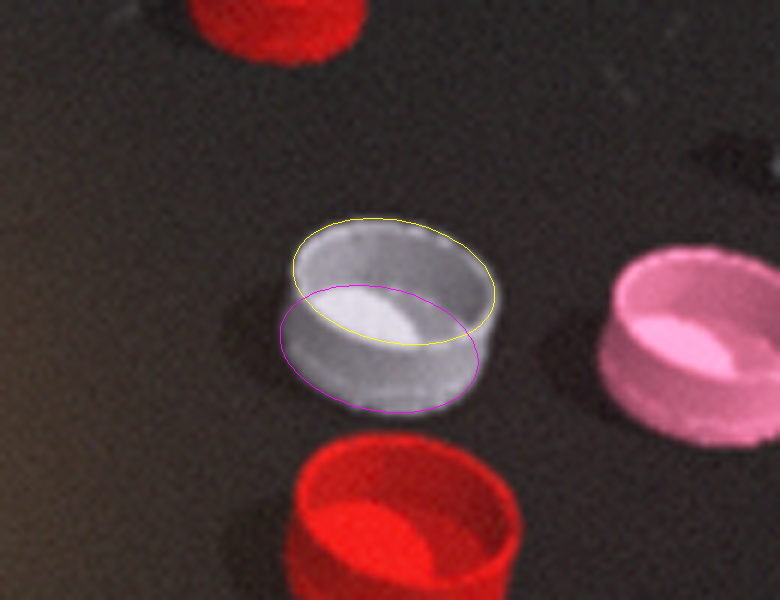

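View pics/d1.png

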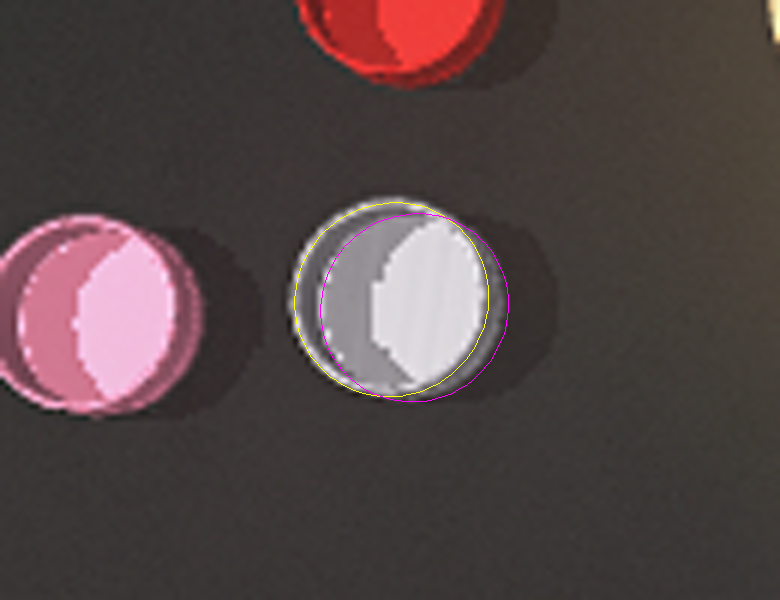

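```bash
python3 -m crank '[[-0.8,-1.4,0,0],[-1.3,-2.2,0,0],[-1.6,-2.8,0,0],[-1.6,-2.8,0,0],[-1.6,-2.8,0,0],[-1.6,-2.8,0,0],[-1.6,-2.8,0,0],[-1.6,-2.8,0,0],[-1.6,-2.8,0,0],[-1.6,-2.8,0,0]]' 1
python3 -m crank '[[-1.6,-2.8,0,0],[-1.4,-2.2,0.5,0],[-0.9,-1.5,1,0],[-0.1,-0.2,1.5,0],[0,0,2,0],[0,0,2,0],[0,0,1.5,0],[0,0,0.5,0],[0,0,0,0],[0,0,0,0]]'
python3 -c "
from h import *
plan([.459,.2755,.011])"
```

```text
time: 25.22
tool_pos: [0.472, 0.1993, 0.1767]
tool_rot: [0.001, 0.983, -0.183, -0.001]
contact_force: [-0.1, 0.1, 0.1]
gripper_width: 1.002
time: 26.05
tool_pos: [0.46, 0.2747, 0.0882]
tool_rot: [0.0, 0.983, -0.183, -0.001]
contact_force: [0.6, -0.3, 0.2]
gripper_width: 0.997
t 26.05 pos [0.46   0.2747 0.0882] az -21.1 tilt [-0.001 -0.001 -1.   ] w 0.997 F [ 0.6 -0.3  0.2] j [ 0.4  -0.02  1.94  0.    1.23  0.77]
 shift cm [-0.12 -0.05  7.72] turn None
```

```bash
python3 -c "
from h import *
plan([.459,.2755,.011])"
python3 -m crank '[[-0.1,-0.05,1.5,0],[0,0,2,0],[0,0,1.5,0],[0,0,1,0],[0,0,0.5,0],[0,0,0,0],[0,0,0,0]]'
python3 -c "
from h import *
plan([.459,.2755,.011])"
```

```text
t 26.05 pos [0.46   0.2747 0.0882] az -21.1 tilt [-0.001 -0.001 -1.   ] w 0.997 F [ 0.6 -0.3  0.2] j [ 0.4  -0.02  1.94  0.    1.23  0.77]
 shift cm [-0.12 -0.05  7.72] turn None
time: 26.63
tool_pos: [0.4604, 0.276, 0.0247]
tool_rot: [-0.0, 0.983, -0.183, 0.001]
contact_force: [-0.5, -0.4, 0.1]
gripper_width: 0.999
t 26.63 pos [0.4604 0.276  0.0247] az -21.1 tilt [ 0.001  0.001 -1.   ] w 0.999 F [-0.5 -0.4  0.1] j [0.4  0.07 1.97 0.   1.1  0.77]
 shift cm [-0.11  0.09  1.37] turn None
```

```bash
python3 -m crank '[[-0.1,0.05,0.5,0],[0,0,0.4,0],[0,0,0.2,0],[0,0,0,0],[0,0,0,0]]'
python3 -c "
from h import *
plan([.459,.2755,.011])"
python3 -m crank '[[0,0,0,0],[0,0,0,0],[0,0,0,0],[0,0,0,0],[0,0,0,0]]' 0.6
python3 - <<'E'
from h import *
plan([.459,.2755,.013])
s=Cam("scene")
s.crop(442,240,130,100,6,"d2s")
E
```

```text
time: 27.05
tool_pos: [0.4585, 0.2756, 0.0127]
tool_rot: [0.0, 0.983, -0.183, -0.0]
contact_force: [0.9, 0.3, -0.5]
gripper_width: 1.001
t 27.05 pos [0.4585 0.2756 0.0127] az -21.1 tilt [-0. -0. -1.] w 1.001 F [ 0.9  0.3 -0.5] j [ 0.4   0.08  1.97 -0.    1.08  0.77]
 shift cm [ 0.05 -0.01  0.17] turn None
time: 27.47
tool_pos: [0.4596, 0.2761, 0.0139]
tool_rot: [-0.001, 0.983, -0.183, 0.001]
contact_force: [1.7, 0.1, 5.4]
gripper_width: 0.747
t 27.47 pos [0.4596 0.2761 0.0139] az -21.1 tilt [ 0.002  0.001 -1.   ] w 0.747 F [1.7 0.1 5.4] j [0.4  0.08 1.97 0.   1.08 0.77]
 shift cm [-0.03  0.08  0.09] turn None
```

View pics/d2s.png

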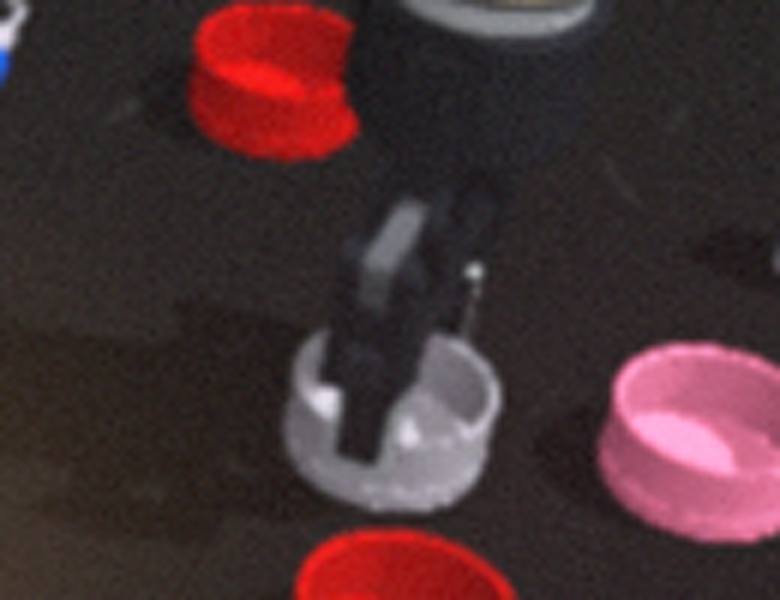

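```bash
python3 -m crank '[[0,0,-0.5,0],[0,0,-1,0],[0,0,-1.5,0],[0,0,-2,0],[0,0,-2,0],[0,0,-1.5,0],[0,0,-0.5,0],[0,0,0,0],[0,0,0,0]]'
python3 - <<'E'
from h import *
plan([.5302,.084,.1])
s=Cam("scene");p=manip.state()["tool_pos"];z=p[2]-.0139
s.crop(442,220,130,100,6,"d3s",[((p[0],p[1],z),.0335,(0,255,255)),((p[0],p[1],z+.03),.0335,(255,0,255))])
E
```

```text
time: 28.27
tool_pos: [0.4582, 0.2754, 0.1024]
tool_rot: [0.0, 0.983, -0.183, -0.0]
contact_force: [-0.4, 0.4, -0.9]
gripper_width: 0.747
t 28.27 pos [0.4582 0.2754 0.1024] az -21.1 tilt [-0.001 -0.    -1.   ] w 0.747 F [-0.4  0.4 -0.9] j [ 0.4  -0.05  1.94 -0.    1.25  0.77]
 shift cm [13.61 15.27  0.24] turn None
```

View pics/d3s.png

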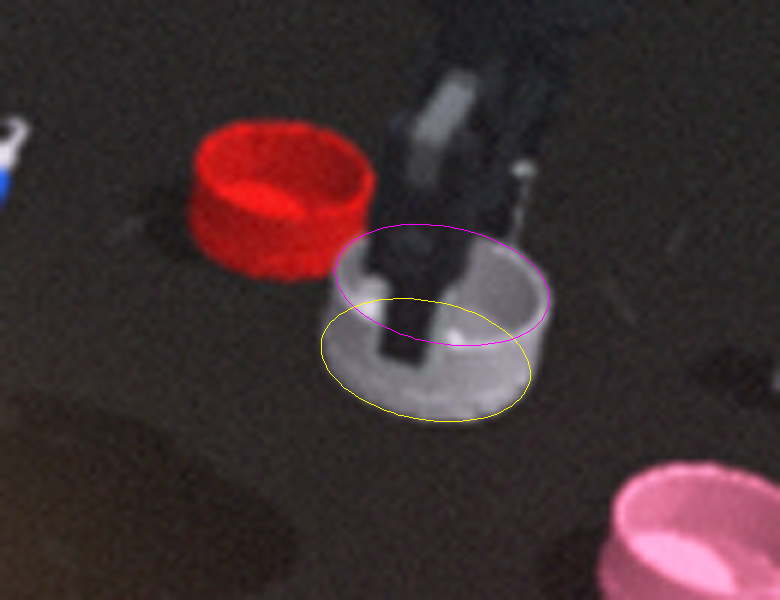

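Held, and aligned with the predicted circle. I'll carry it to pad D.

```bash
python3 -m crank '[[0.8,0.9,0,0],[1.4,1.6,0,0],[1.9,2.2,0,0],[2,2.2,0,0],[2,2.2,0,0],[2,2.2,0,0],[1.7,1.9,0,0],[1.2,1.4,0,0],[0.5,0.6,0,0],[0,0,0,0]]'
python3 -m crank '[[0,0,0.5,0],[0,0,1,0],[0,0,1,0],[0,0,0.5,0],[0,0,0,0],[0,0,0,0]]'
python3 - <<'E'
from h import *
plan([.5302,.084,.0469])
s=Cam("scene");p=manip.state()["tool_pos"];z=p[2]-.0139
s.crop(345,250,130,100,6,"d4s",[((p[0],p[1],z),.0335,(255,0,255)),((.5302,.084,.033),.0375,(0,255,255))])
E
```

```text
time: 29.15
tool_pos: [0.5297, 0.0834, 0.1018]
tool_rot: [0.0, 0.983, -0.184, -0.001]
contact_force: [-0.8, -0.5, -0.2]
gripper_width: 0.751
time: 29.65
tool_pos: [0.5291, 0.0858, 0.0718]
tool_rot: [0.0, 0.983, -0.182, -0.001]
contact_force: [1.0, 0.2, -0.3]
gripper_width: 0.749
t 29.65 pos [0.5291 0.0858 0.0718] az -21.0 tilt [-0.002 -0.    -1.   ] w 0.749 F [ 1.   0.2 -0.3] j [ 0.02 -0.    1.95  0.    1.2   0.39]
 shift cm [0.17 0.12 2.49] turn None
```

View pics/d4s.png

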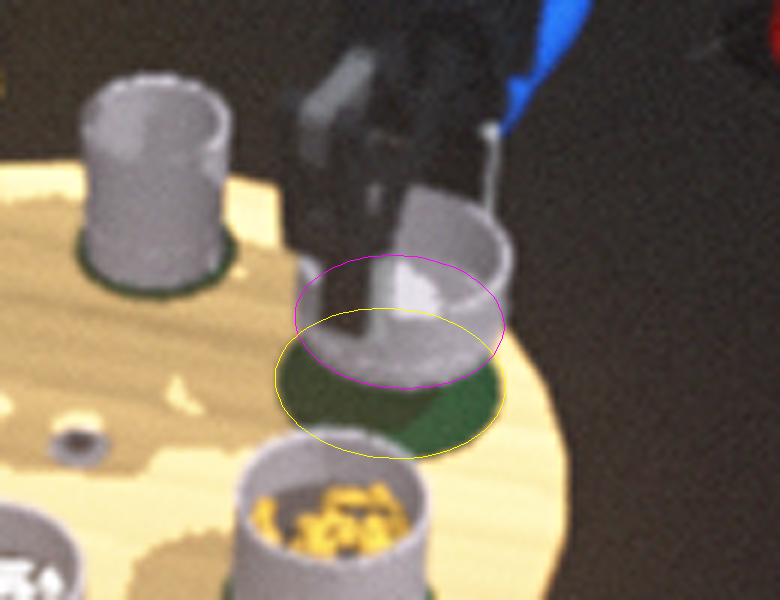

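```bash
python3 -m crank '[[0.15,0.18,0.3,0],[0,0,0.6,0],[0,0,0.5,0],[0,0,0.3,0],[0,0,0.2,0],[0,0,0,0],[0,0,0,0]]'
python3 -c "
from h import *
plan([.5302,.0833,.0469])"
```

```text
time: 30.28
tool_pos: [0.5305, 0.083, 0.0536]
tool_rot: [0.0, 0.983, -0.183, -0.0]
contact_force: [0.2, -0.1, -0.6]
gripper_width: 0.75
t 30.28 pos [0.5305 0.083  0.0536] az -21.1 tilt [-0. -0. -1.] w 0.75 F [ 0.2 -0.1 -0.6] j [0.02 0.03 1.96 0.   1.16 0.38]
 shift cm [-0.04 -0.01  0.67] turn None
```

```bash
python3 -m crank '[[-0.03,0,0.2,0],[0,0,0.2,0],[0,0,0.1,0],[0,0,0.1,0],[0,0,0.08,0],[0,0,0,0],[0,0,0,0]]'
python3 - <<'E'
from h import *
plan([.5302,.0833,.0469])
s=Cam("scene")
s.crop(345,250,130,100,6,"d5s",[((.5302,.084,.033),.0375,(0,255,255))])
E
```

```text
time: 30.87
tool_pos: [0.5304, 0.0831, 0.047]
tool_rot: [-0.0, 0.983, -0.183, 0.0]
contact_force: [-0.4, 0.5, -0.8]
gripper_width: 0.748
t 30.87 pos [0.5304 0.0831 0.047 ] az -21.1 tilt [ 0.  0. -1.] w 0.748 F [-0.4  0.5 -0.8] j [0.02 0.03 1.96 0.   1.15 0.38]
 shift cm [-0.02 -0.01  0.01] turn None
```

View pics/d5s.png

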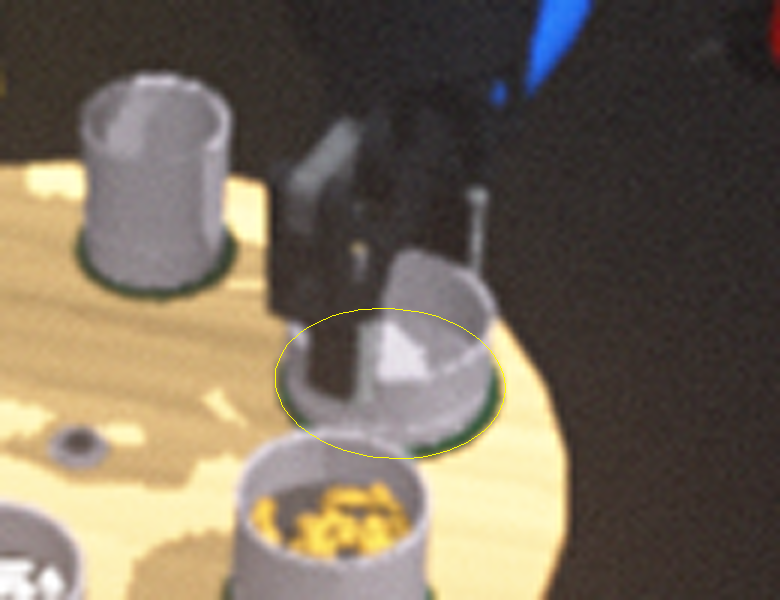

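```bash
python3 -m crank '[[0,0,0.1,0],[0,0,0,0]]'
python3 -m crank '[[0,0,0,0],[0,0,0,0],[0,0,0,0],[0,0,-1,0],[0,0,-2,0],[0,0,-2.5,0],[0,0,-2.5,0],[0,0,-2.5,0],[0,0,-2,0],[0,0,-1,0]]' 0.92
python3 -m crank '[[-0.7,-1.5,0,0],[-1.2,-2.4,0,0],[-1.4,-3,0,0],[-1.4,-3,0,0],[-1.4,-3,0,0],[-1.4,-3,0,0],[-1.2,-2.4,0,0],[-0.7,-1.5,0,0],[0,0,0,0],[0,0,0,0]]'
python3 - <<'E'
from h import *
s=Cam("scene");t=Cam("top")
Y,Mg=(0,255,255),(255,0,255)
P=[((.624,-.104),.024,.02,.072),((.4723,-.0036),.0285,.0245,.054),((.5192,-.0975),.033,.029,.046),((.5302,.084),.0375,.0335,.03)]
def cs(T): 
    L=[]
    for c,rp,rc,h in P:
        b=np.array([c[0],c[1],.033])+T
        L+=[(b,rp,Y),(b+[0,0,h],rc,Mg)]
    return L
s.crop(293,270,190,140,4,"fs",cs(np.zeros(3)));t.crop(345,203,160,150,4,"ft",cs(np.array([-.0029,.0003,0])))
cv2.imwrite("pics/full.png",t.img[:,:,::-1])
plan([.5,.3,.2])
E
```

```text
time: 31.08
tool_pos: [0.5306, 0.0832, 0.0469]
tool_rot: [0.0, 0.983, -0.183, 0.0]
contact_force: [-2.0, -1.4, 5.7]
gripper_width: 0.751
time: 31.92
tool_pos: [0.532, 0.0832, 0.1853]
tool_rot: [-0.001, 0.983, -0.183, 0.003]
contact_force: [0.4, -0.6, -0.3]
gripper_width: 0.921
time: 32.75
tool_pos: [0.5133, 0.302, 0.1805]
tool_rot: [0.001, 0.983, -0.182, -0.0]
contact_force: [-0.3, -0.8, -0.3]
gripper_width: 0.918
t 32.85 pos [0.5137 0.3009 0.1806] az -21.1 tilt [-0.001 -0.001 -1.   ] w 0.921 F [ 0.9 -0.6 -0.3] j [ 0.41  0.02  1.73 -0.    1.39  0.77]
 shift cm [-1.25  0.58 -1.94] turn None
```

View pics/fs.png

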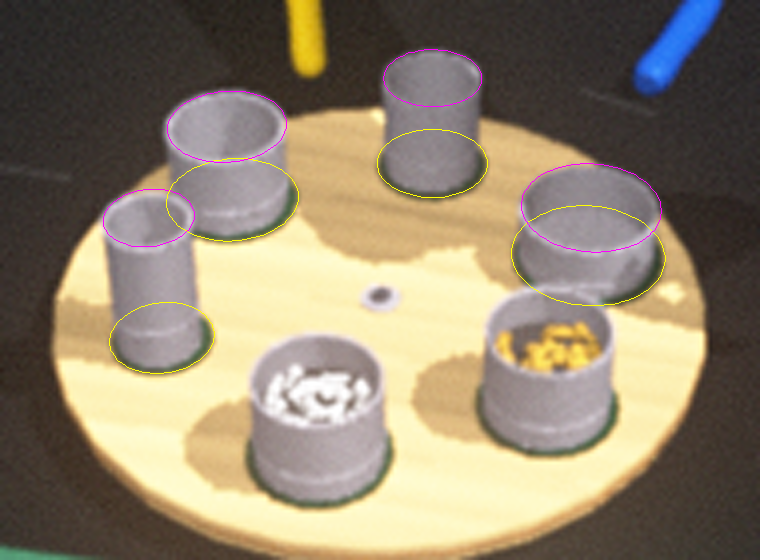

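View pics/ft.png

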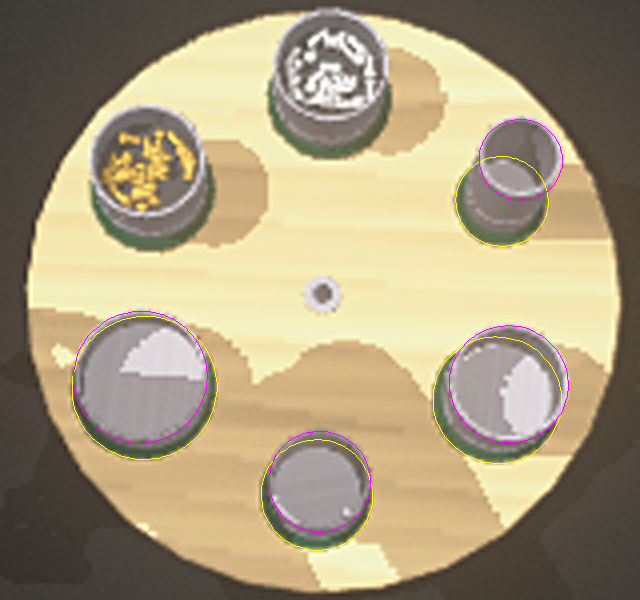

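```bash
python3 -c "
from plant import manip
print(manip.job_done(), manip.state()['time'])"
```

```text
the job is handed in; nothing more can be done
the job is handed in; nothing more can be done
```

I took both nests apart and stood all four cups, open end up, on their own pads: A, B, C, then D. I handed the job in at about 33 s of the 98 s allowed.

- **Final check:** overlays from both cameras show each cup upright and within about 1 mm of its pad centre. Cup A is the furthest off, at roughly 1 mm in x. The two rivet cups look unmoved, and I did not touch the pink and red look-alikes.
- **Disagreement:** the two cameras differed by about 4 mm in x. I settled it with two grips on cup A at right angles and used the corrected positions for everything after that.
- **Forces:** the highest contact force I read was about 6 N. I only read it at the end of each move, so brief peaks in between would not show.
- **Hand-in:** it printed "the job is handed in; nothing more can be done" and gave no verdict. I could not read the state after that, so the one-second hold is unchecked.

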